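Unclip the pastry-ring case and set out the small ring

TASK

Open the pastry-ring case: squeeze the snap tab in towards the bar on the lid, keep it squeezed while you tip the front edge of the lid up, and draw the lid forward off its two rear lugs, without straining the tab or tearing at a lid that is still caught. Stand the lid on the bare worktop beside the case, open side down, then take out the smaller ring and stand it on the baking tray; leave the larger ring in the case and the other things where they are.

Things in the scene. Friction and masses are not known exactly. Their poses are not given: they have to be found in the camera images.
- case: Low grey plastic tray of the pastry-ring case, fixed to the worktop: 110 x 178 mm, floor 4 mm thick, walls 14 mm high. Origin under its centre on the worktop; x from its front (snap-tab side) to its rear, y along its length, z up. A ledge at mid-front is the catch for the tab's hook. Two slots in the rear wall (y = +-50 mm), bridged on top, hold down the lid's lugs.
- case_mid (a point): Centre of the tray's floor, on its upper face (4 mm above the worktop); axes as the case's. The two rings stand on this floor side by side, one at y = +39 mm, one at y = -39 mm (within 4 mm), either way round.
- lid: Deep translucent plastic hood, 100 x 164 mm, 48.5 mm high, walls 2.5 mm, 0.11 to 0.21 kg, open below, closed on the case with 1 mm play front and rear. Origin at the centre of its lower rim, which rests on the tray's floor; x from front to rear, z up. Lugs stick out 7 mm to the rear, the tab 70 mm to the front of the origin. More than 25 N between lid and case tears something.
- lid_rear (a point): Middle of the lid's lower rear edge (x = +50 mm, z = 0 of the lid; axes as the lid's). Beside it, at y = +-50 mm, the lid's two lugs sit in the tray's slots with 2 mm play, so the lid cannot go straight up: with the tab released, tip its front up 0.1 to 0.15 rad about this edge, then draw it at least 8 mm forward (case -x), and up.
- lid_bar (a point): Centre of the fixed upright grip bar on the lid's top near its front: 7 mm thick (x), 44 mm long (y), 22 mm high; at x = -39.5 mm, z = 59.5 mm of the lid, axes as the lid's. The lid's flat top is 11 mm below the point.
- tab_ridge (a point): Outer face of the thumb ridge (23 mm long) of the snap tab, a 26 mm wide springy tongue on the lid's front whose top is level with the bar's. At rest it is 34 mm in front of the bar's rear face and 5 mm above the bar's centre. Squeezing the ridge towards the bar's rear face, from above, swings the hook at the tab's foot out from under the catch and gives a hold to lift by.
- snap_tab (a joint): Bend of the snap tab about its web, 35 mm below the ridge: 0 at rest, grows as it is pressed inward, stop at 0.30 rad (10 mm at the ridge). 2 N at the ridge starts it, about 19 N reaches the stop. How far the hook reaches under the catch differs from lid to lid and cannot be seen: it lets go somewhere from 0.06 to 0.23 rad (5 to 15 N). Over 22 N of finger force breaks the tab.
- ring_small_mid (a point): Centre, half-way up, of the smaller pastry ring: thin steel tube, 53 mm across, 42 mm high, 0.05 kg, standing under the lid; z along its axis. Can be gripped across its outside.
- ring_large_mid (a point): Centre, half-way up, of the larger pastry ring: 65 mm across, 42 mm high, standing in the other place of the case; it stays there.
- baking_tray: Aluminium baking tray on the worktop to the right: 222 mm (its x) by 372 mm (its y), flat floor 3 to 4 mm above the worktop, rim 16 mm high with sloping sides. Origin under its centre; its y lies roughly along the robot's x.
- salt_shaker_mid (a point): Centre of the salt shaker behind the case, 44 mm across, 90 mm high. Bystander.
- amber_jar_mid (a point): Centre of the small square jar of amber syrup behind the case, 37 x 46 x 74 mm. Bystander.

How it is judged:
By the outcome, as a careful person would: the job done as asked, in the order asked, and still so for the second after the job is handed in, with the robot touching nothing.
It also fails if it takes over 69 s, if anything falls off the work surface, if the arm or the gripper's body presses on something with over 40 N, if the wrist force passes 120 N, or if a joint passes its speed limit or range.

ROBOT

A 6-joint arm with a two-finger parallel gripper is mounted at the origin on a cart in front of the work surface, level with it; the furniture and walls round the work are solid. World frame = base frame: x ahead of the robot, y to its left, z up, the work surface at z = 0. Lengths are in m, angles in rad, forces in N, time in s.
With the tool pointing down it reaches from about 0.3 to 0.75 m from the base axis. Payload 8.5 kg.
Tool frame: the origin (TCP) lies at the very end of the fingers, on their centre line; the grasp point (between the pads) lies 19 mm behind it (grasp_offset is the distance from the TCP to the grasp point, in m); z points along the fingers, x is the direction in which the jaws open and shut, and the axes are right-handed (so a half turn about z gives the same grasp; the last joint's range is limited). The gripper opens to 85 mm and grips with 20 to 120 N. Pads are 22 mm wide; open, the fingers measure 114 mm over their backs; the gripper's body (76 mm by 85 mm) begins 54 mm behind the grasp point. The pads swing forward as they close: fully open they stand 13 mm farther back than shut.
Start: joints at [1.043, 0.381, 1.297, -0, 1.464, -0.215], TCP at [0.169, 0.523, 0.195] pointing down, gripper open.
Joint ranges: [-3.11, 3.11], [-0.89, 2.33], [0.22, 2.48], [-1.42, 4.56], [0.17, 2.85], [-2.88, 2.88]. Speed limits (rad/s): [2.39, 2.39, 3.14, 3.14, 3.14, 3.14].

INTERFACE

Orientations are given as a unit quaternion [w, x, y, z].
In Python, from plant import * gives the robot as it stands. The module is installed in compiled form; this text tells all that it offers.
- The arm moves only by the tool step_arm, never from a script. Its argument "targets" is a list of rows, each a list of 6 numbers: the shift along the tool's x, y, z in mm, then the turn, a rotation vector about the tool's x, y, z in rad. A call has 1 to 10 rows; each row shifts and turns the commanded pose from where the row before left it, along the tool's axes as they then stand; what a row does not reach is not made up. A row lasts 1/10 s, in which the tool goes at most 50 mm and 8.59 degrees, less where a joint would pass 70% of its speed; a pose out of reach is approached as far as the arm can. A call is refused whole if a number of a shift passes 50 or a number of a turn 0.15, either way. A call with a gripper value outside its range is refused whole. "claw" is the closure in counts, from 0 (fully open) to 255 (shut), set as the call begins (left out, the last holds). The fingers move at their own pace and stop on an object; the grip force is fixed at half the most. Time passes only in rows, so rows that do not move let the fingers close. It gives the time, the measured TCP pose, the force and the opening at its end, in the units of the state.
- sense(): the state, without advancing time (a new reading comes with each control period).
- snapshot(name): name is "side" or "top"; returns a dict with "img" (400x640x3 uint8, red, green, blue), "fovy" (degrees; the focal length in pixels is half the picture's height over the tangent of half this angle, whatever the lens; pixels are square), "cx", "cy" (the principal point, pixels), "camera_from_world" (4x4, takes a point from world to camera coordinates). Camera axes: x right, y up, looking along -z (the intrinsics and any distortion apply to the point x, -y, -z); pixel columns grow to the right and rows downward; lengths in m; the calibration is good to about 2 mm. A picture is of the moment at which its call begins. There is no depth.
- sign_off(): hands the job in, once; it reports no verdict.
The state is a dict: "clock": time; "joint_pos": joint angles; "joint_vel": joint speeds; "tau": joint torques, N m; "tool_pos": TCP position; "orientation": TCP orientation; "force": force on the tool from outside, world axes, zero at the start; "ft_torque": the same for the moment, N m; "grip_width": finger opening in m.
Only numpy, scipy, OpenCV 4.12 (cv2) and the standard library are available. Lean on these libraries where they do the work, as an engineer would, in place of code of your own. Each camera call takes 0.05 s, during which the arm holds its last target.

## Working session

There is one attempt and no reset: what is moved stays moved. The work goes in short steps, Python scripts to look and compute and a tool call to move; the robot and the scene stay as the last step left them, time stands still between calls to the robot, and variables do not carry over. Pictures are saved under pics/ and viewed, and the job is handed in when it is done.

Besides the shell and the picture viewer there is one more tool, called after "Emit:" as a command line: name --pt "numbers of a row" for each row, then --argument value for the rest. step_arm: Moves the arm, as the interface text tells. Its arguments: {"type":"object","properties":{"targets":{"type":"array","items":{"type":"array","items":{"type":"number"}}},"claw":{"type":"number"}},"required":["targets"]}

```bash
mkdir -p pics; python3 - <<'E'
from plant import *
import cv2,numpy as np
s=sense();print({k:np.round(v,4) for k,v in s.items()})
for n in("side","top"):
    d=snapshot(n);cv2.imwrite(f"pics/{n}0.png",d["img"][:,:,::-1])
    print(n,{k:(np.round(v,4).tolist() if k!="img" else 0) for k,v in d.items()})
E
```

```text
{'clock': np.float64(0.0), 'joint_pos': array([ 1.0427,  0.3812,  1.2983,  0.    ,  1.4636, -0.2153]), 'joint_vel': array([-0.0009,  0.0008, -0.0013, -0.0017, -0.0002, -0.0001]), 'tau': array([-4.00000e-04, -4.48455e+01, -2.31277e+01, -3.00000e-04,
        4.70000e-03,  0.00000e+00]), 'tool_pos': array([0.1691, 0.523 , 0.1944]), 'orientation': array([ 3.000e-04,  8.086e-01,  5.884e-01, -7.000e-04]), 'force': array([ 0.8192, -0.0644,  0.8165]), 'ft_torque': array([-0.0338,  0.0581, -0.0074]), 'grip_width': np.float64(0.0858)}
side {'img': 0, 'fovy': 46.2635, 'cx': 325.8641, 'cy': 202.7069, 'camera_from_world': [[0.835, -0.5502, -0.0092, -0.456], [0.3183, 0.4693, 0.8237, -0.2756], [-0.4489, -0.6907, 0.567, -0.8898], [0.0, 0.0, 0.0, 1.0]]}
top {'img': 0, 'fovy': 48.9746, 'cx': 323.2043, 'cy': 208.149, 'camera_from_world': [[0.0256, -0.9996, -0.0104, 0.0703], [0.9961, 0.0246, 0.0852, -0.5893], [-0.0849, -0.0125, 0.9963, -0.9886], [0.0, 0.0, 0.0, 1.0]]}
```

View pics/side0.png

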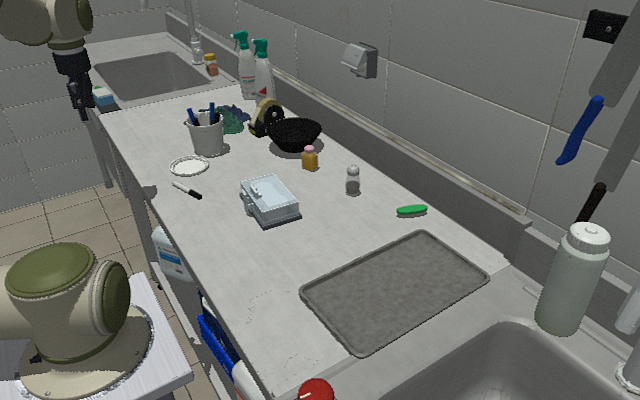

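View pics/top0.png

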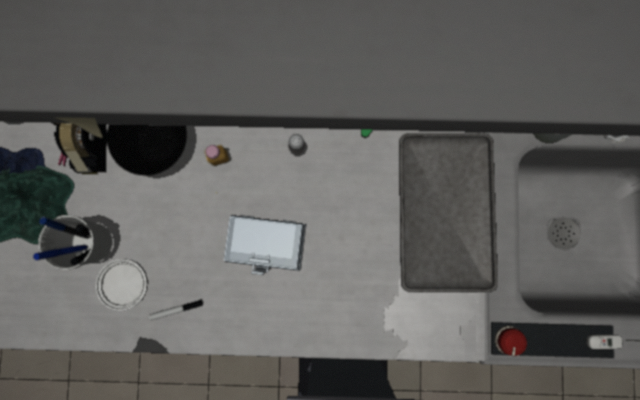

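```bash
python3 - <<'E'
import cv2
a=cv2.imread("pics/top0.png")[200:290,210:320];cv2.imwrite("pics/t0c.png",cv2.resize(a,None,fx=7,fy=6.6,interpolation=2))
b=cv2.imread("pics/side0.png")[165:235,225:315];cv2.imwrite("pics/s0c.png",cv2.resize(b,None,fx=8,fy=8,interpolation=2))
E
```

```text
(no output)
```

View pics/t0c.png

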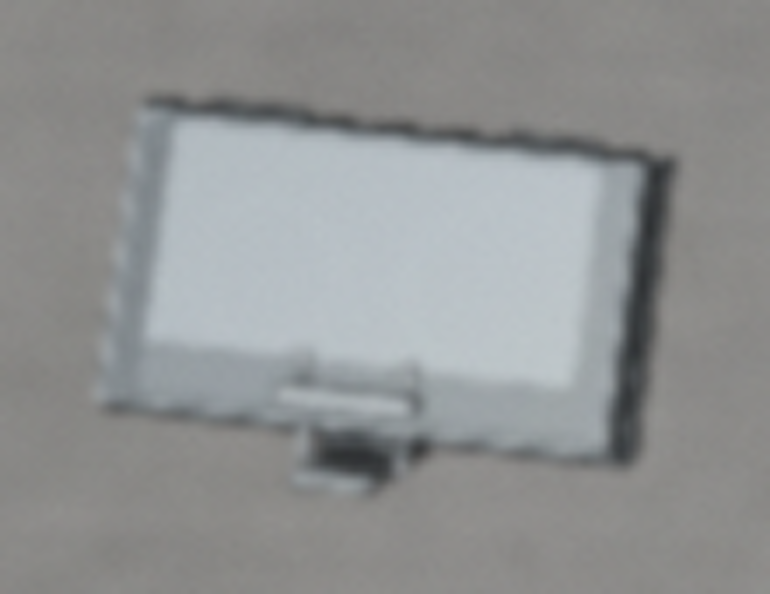

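View pics/s0c.png

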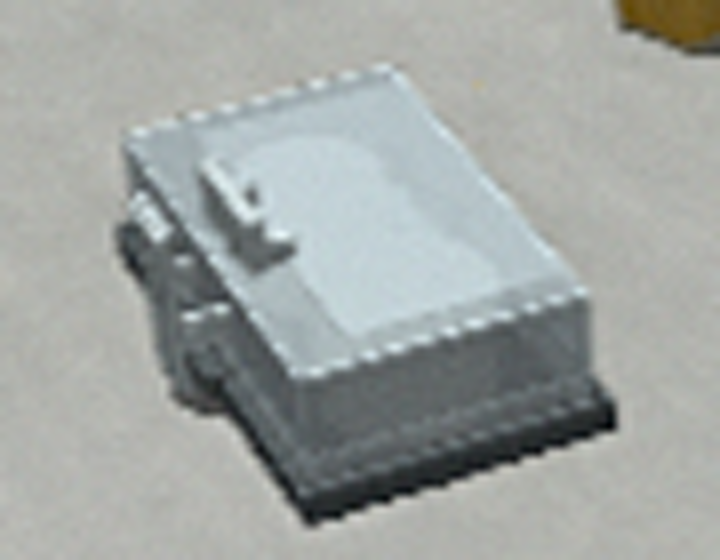

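```bash
cat > h.py <<'E'
import numpy as np,cv2
from scipy.optimize import least_squares
from scipy.spatial.transform import Rotation as R
CAM={}
CAM['side']=dict(fovy=46.2635,cx=325.8641,cy=202.7069,T=np.array([[0.835,-0.5502,-0.0092,-0.456],[0.3183,0.4693,0.8237,-0.2756],[-0.4489,-0.6907,0.567,-0.8898]]))
CAM['top']=dict(fovy=48.9746,cx=323.2043,cy=208.149,T=np.array([[0.0256,-0.9996,-0.0104,0.0703],[0.9961,0.0246,0.0852,-0.5893],[-0.0849,-0.0125,0.9963,-0.9886]]))
def proj(n,P):
    c=CAM[n];P=np.atleast_2d(P)@c['T'][:,:3].T+c['T'][:,3];f=200/np.tan(np.radians(c['fovy']/2))
    return np.c_[c['cx']+f*P[:,0]/-P[:,2],c['cy']-f*P[:,1]/-P[:,2]]
def back(n,uv,z):
    c=CAM[n];uv=np.atleast_2d(uv);f=200/np.tan(np.radians(c['fovy']/2))
    d=np.c_[(uv[:,0]-c['cx'])/f,-(uv[:,1]-c['cy'])/f,-np.ones(len(uv))]@c['T'][:,:3]
    o=-c['T'][:,:3].T@c['T'][:,3]
    return o+d*((z-o[2])/d[:,2])[:,None]
def box(x0,x1,y0,y1,z0,z1): return np.array([[x,y,z] for z in(z0,z1) for x,y in((x0,y0),(x1,y0),(x1,y1),(x0,y1))])
def pose(p,P):
    c,s=np.cos(p[2]),np.sin(p[2]);P=np.atleast_2d(P)
    return np.c_[p[0]+c*P[:,0]-s*P[:,1],p[1]+s*P[:,0]+c*P[:,1],P[:,2]]
def snap(n,name):
    from plant import snapshot
    im=snapshot(n)["img"][:,:,::-1].copy();cv2.imwrite(f"pics/{name}.png",im);return im
def crop(im,u0,u1,v0,v1,k,name,pts=None):
    a=cv2.resize(im[v0:v1,u0:u1],None,fx=k,fy=k,interpolation=cv2.INTER_CUBIC)
    if pts is not None:
        for col,seg in pts:
            for p,q in seg: cv2.line(a,tuple(int(round(t)) for t in ((p-[u0,v0]+.5)*k)),tuple(int(round(t)) for t in ((q-[u0,v0]+.5)*k)),col,1)
    cv2.imwrite(f"pics/{name}.png",a)
def boxseg(n,p,B):
    q=proj(n,pose(p,B));return [(q[i],q[j]) for i,j in((0,1),(1,2),(2,3),(3,0),(4,5),(5,6),(6,7),(7,4),(0,4),(1,5),(2,6),(3,7))]
LID=box(-.05,.05,-.082,.082,.004,.0525);CASE=box(-.055,.055,-.089,.089,0,.014);BAR=box(-.043,-.036,-.022,.022,.0525,.0745)
E
python3 - <<'E'
from h import *
obs=[('top',(231.4,215.9),(.05,.082,.0525)),('top',(302.1,223.5),(.05,-.082,.0525)),('top',(297.1,268.9),(-.05,-.082,.0525)),('top',(225,261.4),(-.05,.082,.0525)),
('top',(306.4,224.2),(.055,-.089,.014)),('top',(300.3,270),(-.055,-.089,.014)),
('side',(241.3,182.5),(-.05,.082,.0525)),('side',(273.8,173.5),(.05,.082,.0525)),('side',(298.5,201.3),(.05,-.082,.0525)),('side',(262.5,211.5),(-.05,-.082,.0525)),
('side',(264,230.6),(-.055,-.089,0)),('side',(301.9,218.1),(.055,-.089,0))]
for sel in(('top',),('side',),('top','side')):
    O=[o for o in obs if o[0] in sel]
    r=least_squares(lambda p:np.concatenate([(proj(n,pose(p,P))-uv).ravel() for n,uv,P in O]),[.5,.1,0])
    print(sel,r.x.round(4));print(r.fun.reshape(-1,2).round(1).tolist())
p=r.x
for n,w,k in(('top',(210,320,200,290),7),('side',(225,315,165,235),8)):
    im=cv2.imread(f"pics/{n}0.png")
    crop(im,*w,k,n+"fit",[((0,0,255),boxseg(n,p,LID)),((0,255,0),boxseg(n,p,CASE)),((255,0,0),boxseg(n,p,BAR))])
E
```

```text
('top',) [ 0.5049  0.2162 -0.0868]
[[-1.2, 0.2], [0.4, 0.8], [0.2, 0.1], [-0.7, -0.8], [0.3, -0.9], [0.9, 0.6]]
('side',) [ 0.5081  0.2164 -0.0932]
[[-1.1, -1.0], [0.3, -1.1], [0.5, -0.1], [-0.0, 0.7], [-0.5, 0.5], [0.9, 0.5]]
('top', 'side') [ 0.5061  0.216  -0.0886]
[[-1.1, -0.3], [0.6, 0.3], [0.3, -0.4], [-0.6, -1.4], [0.5, -1.4], [1.0, 0.1], [-1.8, -0.7], [-0.5, -0.9], [0.0, 0.1], [-0.5, 1.0], [-1.0, 0.8], [0.4, 0.7]]
```

View pics/topfit.png

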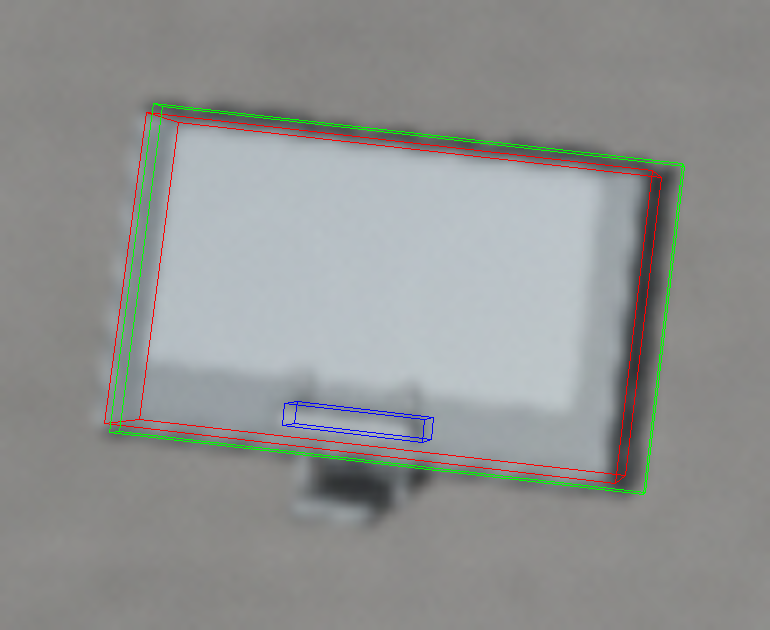

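View pics/sidefit.png

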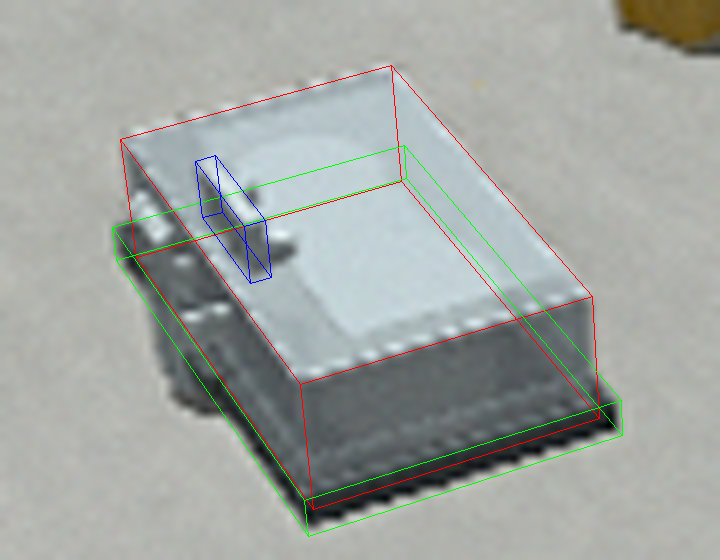

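```bash
python3 - <<'E'
from h import *
f=lambda n,u,z:print(n,u,z,back(n,u,z)[0].round(3))
for u in((400,135),(494,133),(496,290),(402,290)): f('top',u,.016)
for u in((423,231),(489,272),(362,352),(300,290)): f('side',u,.016)
for u in((296,142),): f('top',u,.09)
f('top',(213,150),.074); f('top',(202,301),.005); f('top',(150,318),.005);f('top',(148,284),.01);f('top',(250,354),0);f('top',(390,357),0)
f('side',(200,196),.005)
E
```

```text
top (400, 135) 0.016 [ 0.766 -0.092  0.016]
top (494, 133) 0.016 [ 0.776 -0.313  0.016]
top (496, 290) 0.016 [ 0.41  -0.314  0.016]
top (402, 290) 0.016 [ 0.405 -0.1    0.016]
side (423, 231) 0.016 [ 0.762 -0.106  0.016]
side (489, 272) 0.016 [ 0.781 -0.295  0.016]
side (362, 352) 0.016 [ 0.422 -0.309  0.016]
side (300, 290) 0.016 [ 0.408 -0.11   0.016]
top (296, 142) 0.09 [0.726 0.148 0.09 ]
top (213, 150) 0.074 [0.707 0.333 0.074]
top (202, 301) 0.005 [0.366 0.361 0.005]
top (150, 318) 0.005 [0.324 0.48  0.005]
top (148, 284) 0.01 [0.402 0.487 0.01 ]
top (250, 354) 0 [0.248 0.246 0.   ]
top (390, 357) 0 [ 0.25  -0.077  0.   ]
side (200, 196) 0.005 [0.368 0.369 0.005]
```

```bash
cat >> h.py <<'E'
def toolR(yaw): # tool x along lid x at yaw, z down
    return R.from_matrix(np.array([[np.cos(yaw),np.sin(yaw),0],[np.sin(yaw),-np.cos(yaw),0],[0,0,-1]]))
def plan(pos=None,Rt=None):
    from plant import sense
    s=sense();q=np.array(s["orientation"]);R0=R.from_quat(q[[1,2,3,0]])
    print("t",round(float(s["clock"]),2),"pos",np.round(s["tool_pos"],4),"F",np.round(s["force"],1),"T",np.round(s["ft_torque"],2),"w",round(float(s["grip_width"]),4))
    M=R0.as_matrix();print("toolx",M[:,0].round(3),"z",M[:,2].round(3),"yaw",round(float(np.arctan2(M[1,0],M[0,0])),4))
    if pos is not None: print("shift mm",(R0.inv().apply(np.array(pos)-s["tool_pos"])*1000).round(1))
    if Rt is not None: print("turn",(R0.inv()*Rt).as_rotvec().round(4))
E
python3 - <<'E'
from h import *
plan((.454,.2218,.12),toolR(-.09))
E
```

```text
t 0.1 pos [0.1691 0.5231 0.1945] F [-0.1  0.   0.8] T [-0.03 -0.02  0.05] w 0.085
toolx [ 0.308  0.951 -0.001] z [-0.001 -0.001 -1.   ] yaw 1.258
shift mm [-198.9  363.8   74.6]
turn [6.000e-04 1.200e-03 1.348e+00]
```

Emit:
step_arm --pt "-20 36.4 7.5 0 0 0" --pt "-20 36.4 7.5 0 0 0" --pt "-20 36.4 7.5 0 0 0" --pt "-20 36.4 7.5 0 0 0" --pt "-20 36.4 7.5 0 0 0" --pt "-20 36.4 7.5 0 0 0" --pt "-20 36.4 7.5 0 0 0" --pt "-20 36.4 7.5 0 0 0" --pt "-20 36.4 7.5 0 0 0" --pt "-19 36.4 7.5 0 0 0" --claw 120

```text
clock: 1.1
tool_pos: [0.4551, 0.2204, 0.1195]
orientation: [-0.0, 0.809, 0.588, -0.0]
force: [1.2, 1.1, -0.1]
grip_width: 0.045
```

Emit:
step_arm --pt "0 0 0 0 0 0.135" --pt "0 0 0 0 0 0.135" --pt "0 0 0 0 0 0.135" --pt "0 0 0 0 0 0.135" --pt "0 0 0 0 0 0.135" --pt "0 0 0 0 0 0.135" --pt "0 0 0 0 0 0.135" --pt "0 0 0 0 0 0.135" --pt "0 0 0 0 0 0.135" --pt "0 0 0 0 0 0.135"

```text
clock: 2.1
tool_pos: [0.4541, 0.2219, 0.1197]
orientation: [0.0, 0.999, -0.049, -0.0]
force: [0.5, -0.4, -0.1]
grip_width: 0.0452
```

Emit:
step_arm --pt "0 0 0 0 0 0" --pt "0 0 0 0 0 0"

```text
clock: 2.3
tool_pos: [0.4542, 0.2219, 0.1199]
orientation: [0.0, 0.999, -0.044, -0.0]
force: [-0.1, -0.2, -0.0]
grip_width: 0.0451
```

```bash
python3 - <<'E'
from h import *
plan((.454,.2218,.12),toolR(-.09))
a=snap('side','s1');b=snap('top','t1')
crop(a,215,315,135,235,6,'s1c');crop(b,210,320,200,300,6,'t1c')
E
```

```text
t 2.3 pos [0.4542 0.2219 0.1199] F [-0.1 -0.2 -0. ] T [0.   0.06 0.02] w 0.0451
toolx [ 0.996 -0.088 -0.   ] z [-0. -0. -1.] yaw -0.0884
shift mm [-0.2  0.1 -0.1]
turn [0.0001 0.0004 0.0016]
```

View pics/s1c.png

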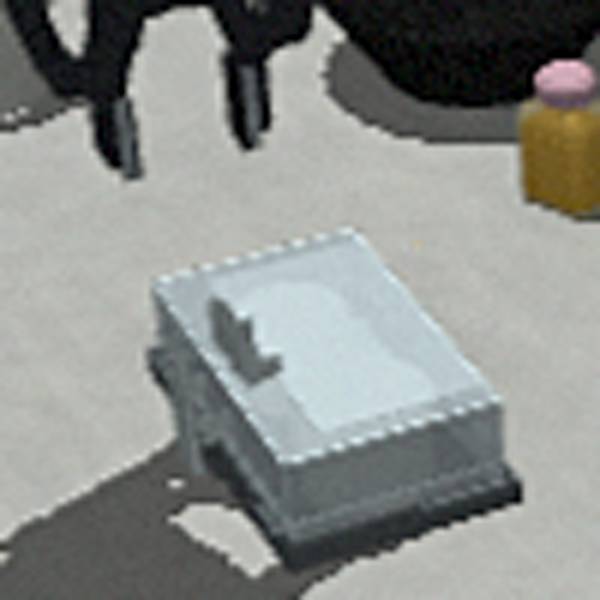

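View pics/t1c.png

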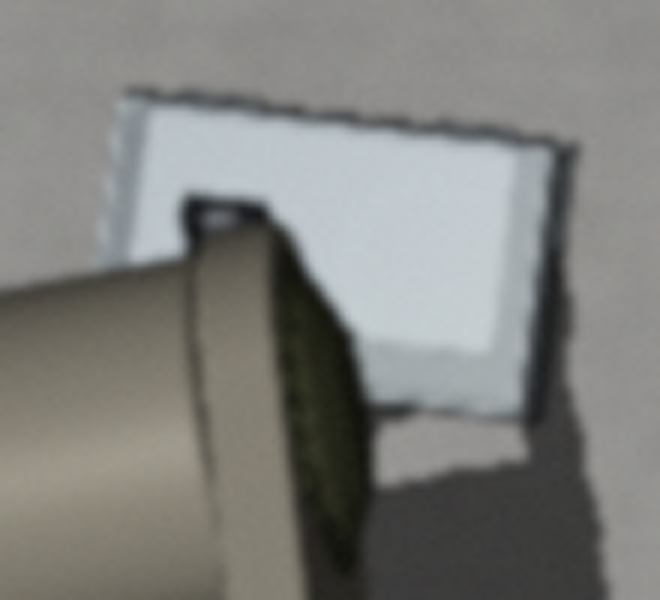

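```bash
python3 - <<'E'
from h import *
a=cv2.imread('pics/s1.png')
for dz in (0,.005,.01): print(proj('side',[.4542,.2219,.12+dz]))
crop(a,222,272,140,175,14,'s1d')
E
```

```text
[[246.46486132 174.13253298]]
[[246.25515407 172.42416148]]
[[246.04443336 170.70753385]]
```

View pics/s1d.png

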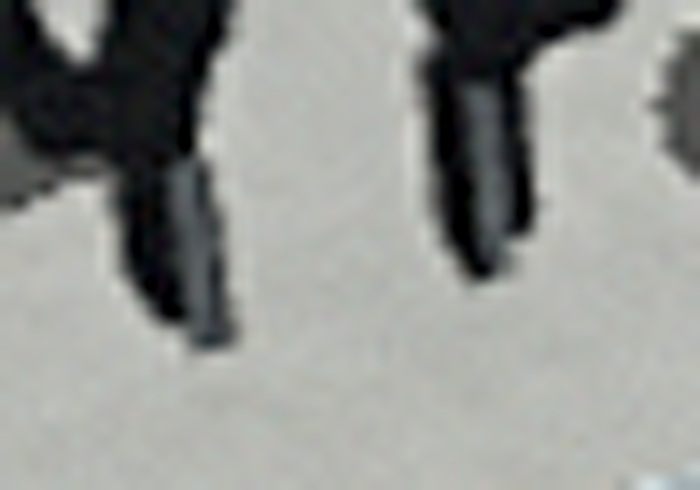

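```bash
python3 - <<'E'
from h import *
for z in (.12,.15):
  for x in (-.0225,.0225,.037):
    for y in(-.011,.011):
      P=pose([.4542,.2219,-.0884],[x,y,z]); print(z,x,y,'side',proj('side',P)[0].round(1),'top',proj('top',P)[0].round(1))
a=cv2.imread('pics/t1.png')
crop(a,225,275,215,250,14,'t1d')
E
```

```text
0.12 -0.0225 -0.011 side [239.4 178.4] top [259.  278.1]
0.12 -0.0225 0.011 side [236.5 174.4] top [248.5 276.9]
0.12 0.0225 -0.011 side [256.4 173.9] top [261.7 256.4]
0.12 0.0225 0.011 side [253.3 170. ] top [251.3 255.2]
0.12 0.037 -0.011 side [261.8 172.4] top [262.6 249.4]
0.12 0.037 0.011 side [258.6 168.6] top [252.1 248.2]
0.15 -0.0225 -0.011 side [238.1 168. ] top [256.7 279.2]
0.15 -0.0225 0.011 side [235.1 164. ] top [245.8 277.9]
0.15 0.0225 -0.011 side [255.3 163.5] top [259.5 256.7]
0.15 0.0225 0.011 side [252.1 159.7] top [248.7 255.5]
0.15 0.037 -0.011 side [260.8 162.1] top [260.4 249.5]
0.15 0.037 0.011 side [257.5 158.3] top [249.6 248.3]
```

View pics/t1d.png

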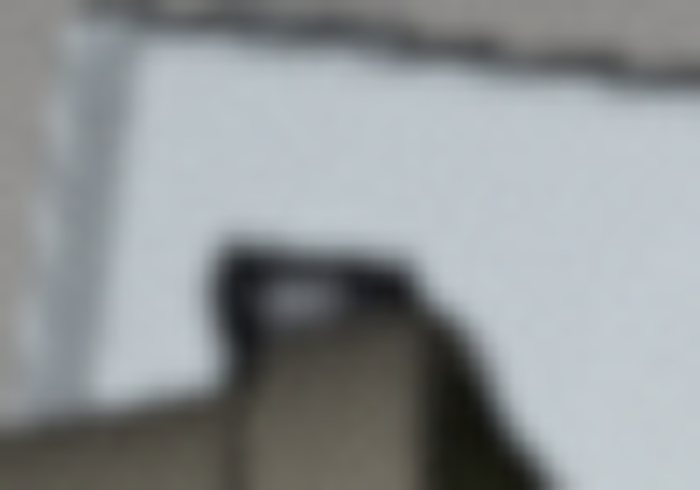

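View pics/s1.png

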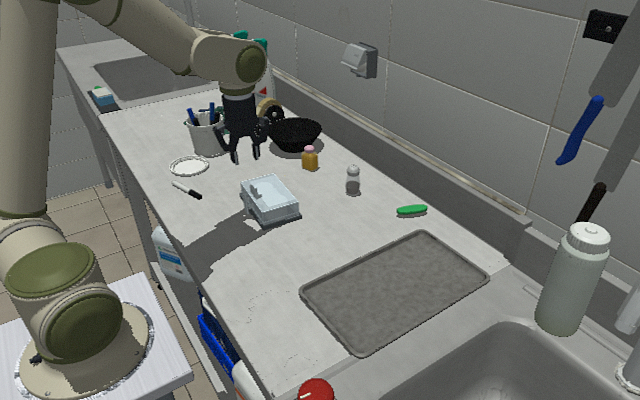

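Emit:
step_arm --pt "0 0 10 0 0 0" --pt "0 0 10 0 0 0" --pt "0 0 10 0 0 0" --pt "0 0 7 0 0 0" --pt "0 0 0 0 0 0"

```text
clock: 2.9
tool_pos: [0.4537, 0.2218, 0.0817]
orientation: [0.0, 0.999, -0.046, -0.001]
force: [0.2, -0.2, -0.6]
grip_width: 0.0454
```

```bash
python3 - <<'E'
from h import *
plan()
a=snap('side','s2')
crop(a,215,315,135,235,7,'s2c')
print(proj('side',[.4542,.2219,.083]))
E
```

```text
t 2.9 pos [0.4537 0.2218 0.0817] F [ 0.2 -0.2 -0.6] T [ 0.03 -0.    0.  ] w 0.0454
toolx [ 0.996 -0.092 -0.002] z [-0.002 -0.001 -1.   ] yaw -0.0919
[[247.98589617 186.52358085]]
```

View pics/s2c.png

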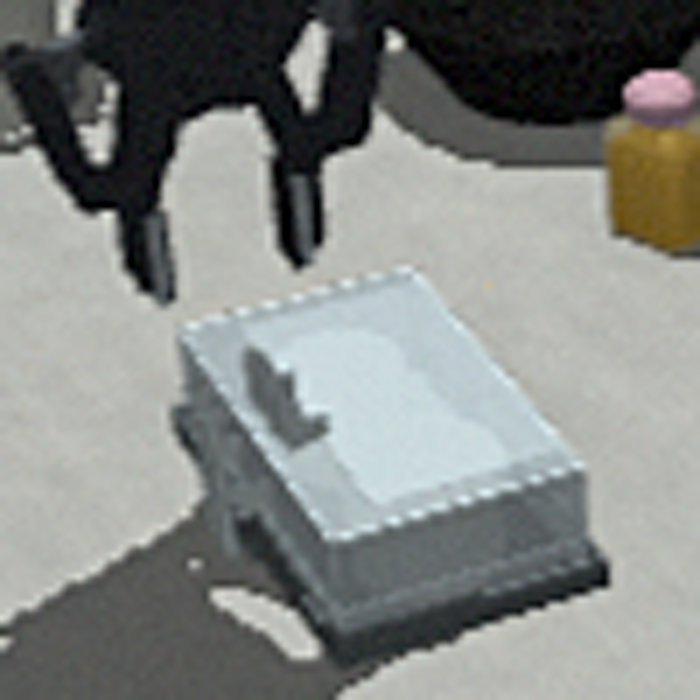

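```bash
python3 - <<'E'
from h import *
for z in (.195,.21,.23): print(proj('side',[.1691,.523,z]),proj('top',[.1691,.523,z]))
a=cv2.imread('pics/side0.png');crop(a,40,110,30,130,6,'s0g')
print(back('side',[248.1,175.4],.085),back('side',[248.1,175.4],.115))
E
```

```text
[[ 93.25487601 131.77527013]] [[ 80.7084499  418.96662005]]
[[ 91.56351775 126.48680775]] [[ 76.0944114  422.20223775]]
[[ 89.27097095 119.31857631]] [[ 69.66744951 426.70917709]]
[[0.47718716 0.26872409 0.085     ]] [[0.45812533 0.22179232 0.115     ]]
```

View pics/s0g.png

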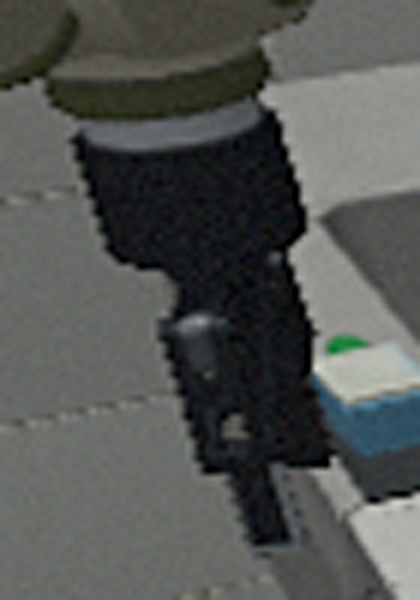

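Emit:
step_arm --pt "0 0 5 0 0 0" --pt "0 0 5 0 0 0" --pt "0 0 5 0 0 0" --pt "0 0 0 0 0 0" --pt "0 0 0 0 0 0"

```text
clock: 3.45
tool_pos: [0.4543, 0.2219, 0.068]
orientation: [0.0, 0.999, -0.046, -0.0]
force: [-0.8, 0.6, 0.9]
grip_width: 0.0453
```

```bash
python3 - <<'E'
from h import *
plan()
a=snap('side','s3')
crop(a,215,315,135,235,7,'s3c')
E
```

```text
t 3.45 pos [0.4543 0.2219 0.068 ] F [-0.8  0.6  0.9] T [0.01 0.   0.04] w 0.0453
toolx [ 0.996 -0.092 -0.   ] z [-0. -0. -1.] yaw -0.092
```

View pics/s3c.png

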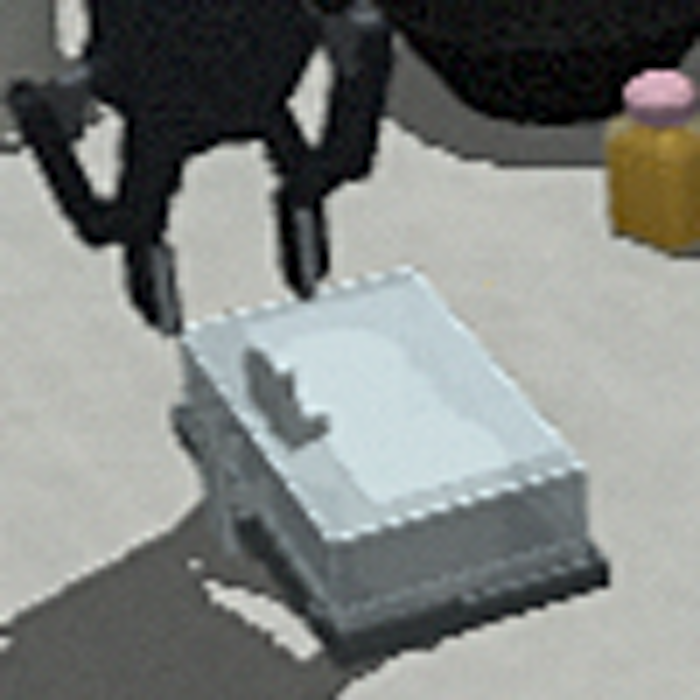

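Emit:
step_arm --pt "0 0 4 0 0 0" --pt "0 0 4 0 0 0" --pt "0 0 0 0 0 0" --pt "0 0 0 0 0 0"

```text
clock: 3.9
tool_pos: [0.4543, 0.2219, 0.0599]
orientation: [0.0, 0.999, -0.046, -0.0]
force: [0.3, 0.2, 0.5]
grip_width: 0.0451
```

```bash
python3 - <<'E'
from h import *
plan()
a=snap('side','s4');b=snap('top','t4')
crop(a,215,315,135,235,7,'s4c');crop(b,210,320,200,300,7,'t4c')
E
```

```text
t 3.9 pos [0.4543 0.2219 0.0599] F [0.3 0.2 0.5] T [-0.01  0.02 -0.  ] w 0.0451
toolx [ 0.996 -0.092 -0.   ] z [-0. -0. -1.] yaw -0.092
```

View pics/s4c.png

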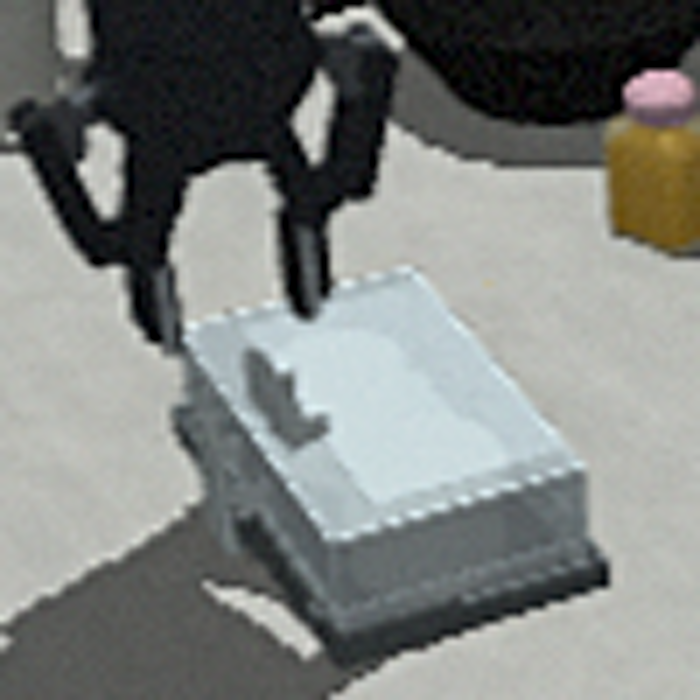

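View pics/t4c.png

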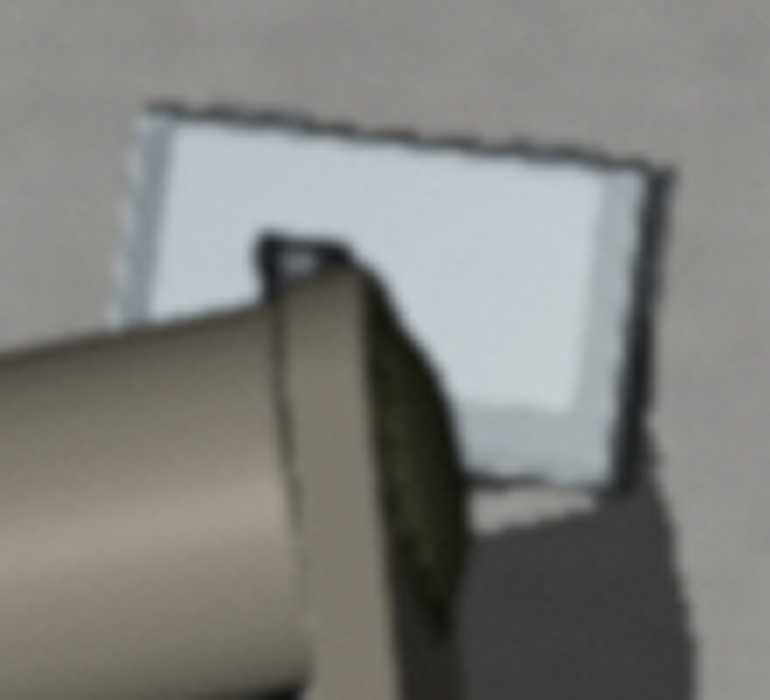

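Emit:
step_arm --pt "0 0 3 0 0 0" --pt "0 0 3 0 0 0" --pt "0 0 0 0 0 0"

```text
clock: 4.3
tool_pos: [0.4541, 0.2219, 0.0536]
orientation: [0.0, 0.999, -0.046, -0.0]
force: [-0.7, 0.2, -0.2]
grip_width: 0.0451
```

Emit:
step_arm --pt "0 0 2 0 0 0" --pt "0 0 0 0 0 0"

```text
clock: 4.5
tool_pos: [0.4542, 0.2219, 0.0518]
orientation: [0.0, 0.999, -0.046, -0.0]
force: [-0.9, 0.3, 0.7]
grip_width: 0.0453
```

Emit:
step_arm --pt "0 0 2 0 0 0" --pt "0 0 0 0 0 0"

```text
clock: 4.7
tool_pos: [0.4542, 0.2219, 0.0498]
orientation: [0.0, 0.999, -0.046, -0.0]
force: [-0.6, 1.2, 0.7]
grip_width: 0.045
```

Emit:
step_arm --pt "0 0 2 0 0 0" --pt "0 0 0 0 0 0"

```text
clock: 4.9
tool_pos: [0.4542, 0.2219, 0.0478]
orientation: [0.0, 0.999, -0.046, -0.0]
force: [0.4, 0.3, -0.5]
grip_width: 0.0452
```

```bash
python3 - <<'E'
from h import *
plan()
a=snap('side','s5')
crop(a,215,315,135,235,7,'s5c')
E
```

```text
t 4.9 pos [0.4542 0.2219 0.0478] F [ 0.4  0.3 -0.5] T [ 0.01 -0.02  0.02] w 0.0452
toolx [ 0.996 -0.092 -0.   ] z [-0. -0. -1.] yaw -0.092
```

View pics/s5c.png

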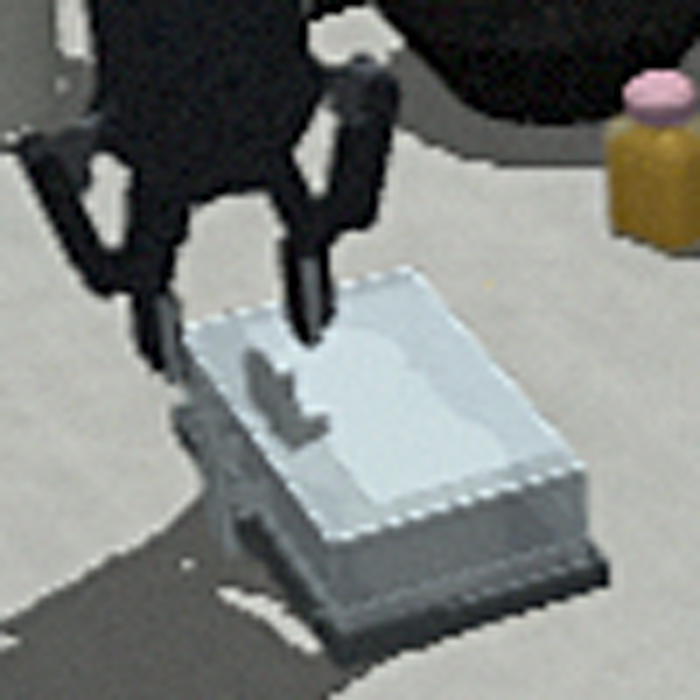

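Emit:
step_arm --pt "0 0 2 0 0 0" --pt "0 0 0 0 0 0"

```text
clock: 5.15
tool_pos: [0.4542, 0.2219, 0.0458]
orientation: [0.0, 0.999, -0.046, -0.0]
force: [-1.2, -0.2, 0.1]
grip_width: 0.045
```

Emit:
step_arm --pt "0 0 2 0 0 0" --pt "0 0 0 0 0 0"

```text
clock: 5.35
tool_pos: [0.4542, 0.2219, 0.0438]
orientation: [0.0, 0.999, -0.046, -0.0]
force: [-0.1, 0.5, -0.0]
grip_width: 0.0455
```

Emit:
step_arm --pt "0 0 2 0 0 0" --pt "0 0 0 0 0 0"

```text
clock: 5.55
tool_pos: [0.4542, 0.2219, 0.0418]
orientation: [0.0, 0.999, -0.046, -0.0]
force: [-0.1, -0.1, -0.4]
grip_width: 0.0453
```

```bash
python3 - <<'E'
from h import *
plan()
a=snap('side','s6')
crop(a,215,315,135,235,7,'s6c')
E
```

```text
t 5.55 pos [0.4542 0.2219 0.0418] F [-0.1 -0.1 -0.4] T [ 0.05 -0.04 -0.05] w 0.0453
toolx [ 0.996 -0.092 -0.   ] z [-0. -0. -1.] yaw -0.092
```

View pics/s6c.png

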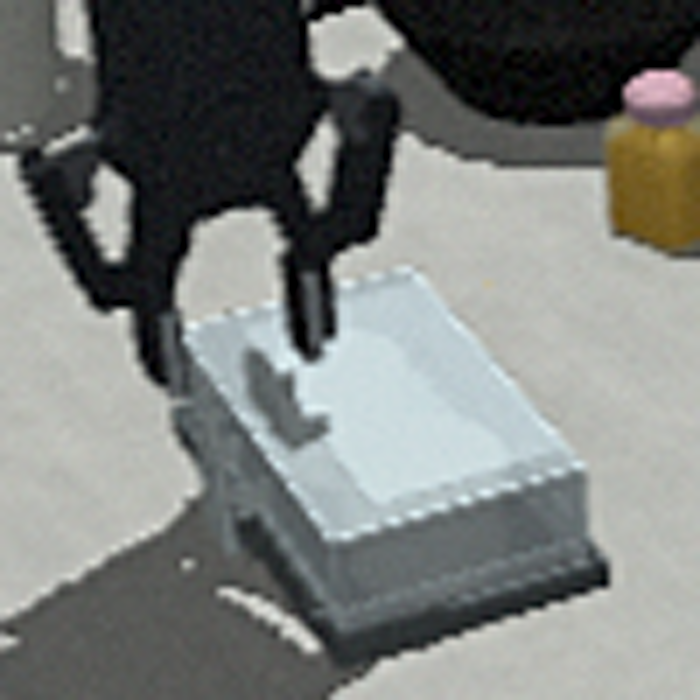

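```bash
python3 - <<'E'
from h import *
for z in (.06,.065,.07,.075,.08):
  print(z,[proj('side',pose([.4542,.2219,-.092],[x,y,z]))[0].round(1).tolist() for x in(-.0226,.0226) for y in (-.011,.011)])
E
python3 - <<'E'
import cv2
a=cv2.imread('pics/s6.png');b=a[165:205,230:275];cv2.imwrite('pics/s6d.png',cv2.resize(b,None,fx=16,fy=14,interpolation=0))
E
```

```text
0.06 [[242.1, 198.4], [239.2, 194.3], [258.6, 193.7], [255.6, 189.7]]
0.065 [[241.8, 196.8], [238.9, 192.7], [258.5, 192.1], [255.4, 188.1]]
0.07 [[241.6, 195.2], [238.7, 191.1], [258.3, 190.5], [255.2, 186.5]]
0.075 [[241.4, 193.5], [238.5, 189.4], [258.1, 188.9], [255.0, 184.9]]
0.08 [[241.2, 191.9], [238.3, 187.8], [257.9, 187.2], [254.8, 183.2]]
```

View pics/s6d.png

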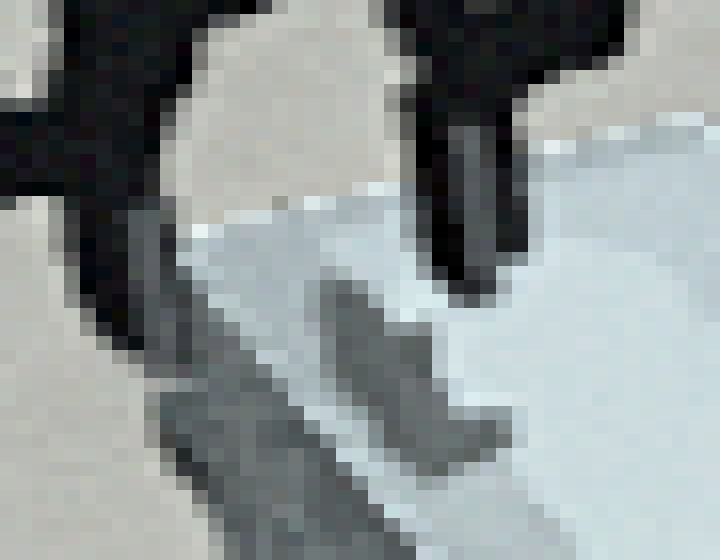

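Emit:
step_arm --pt "0 0 3 0 0 0" --pt "0 0 0 0 0 0"

```text
clock: 5.8
tool_pos: [0.4541, 0.2219, 0.0387]
orientation: [0.0, 0.999, -0.046, -0.0]
force: [-0.7, -0.4, 0.5]
grip_width: 0.0452
```

Emit:
step_arm --pt "0 0 3 0 0 0" --pt "0 0 0 0 0 0"

```text
clock: 6.0
tool_pos: [0.4541, 0.2219, 0.0357]
orientation: [0.0, 0.999, -0.046, -0.0]
force: [-1.2, -0.3, 1.0]
grip_width: 0.0453
```

Emit:
step_arm --pt "0 0 3 0 0 0" --pt "0 0 0 0 0 0"

```text
clock: 6.2
tool_pos: [0.4542, 0.2219, 0.0327]
orientation: [0.0, 0.999, -0.046, -0.0]
force: [-0.3, -0.2, 0.0]
grip_width: 0.0453
```

```bash
python3 - <<'E'
from h import *
plan()
a=snap('side','s7')
crop(a,225,285,155,215,12,'s7c')
E
```

```text
t 6.2 pos [0.4542 0.2219 0.0327] F [-0.3 -0.2  0. ] T [-0.03 -0.02  0.05] w 0.0453
toolx [ 0.996 -0.092 -0.001] z [-0.001 -0.    -1.   ] yaw -0.092
```

View pics/s7c.png

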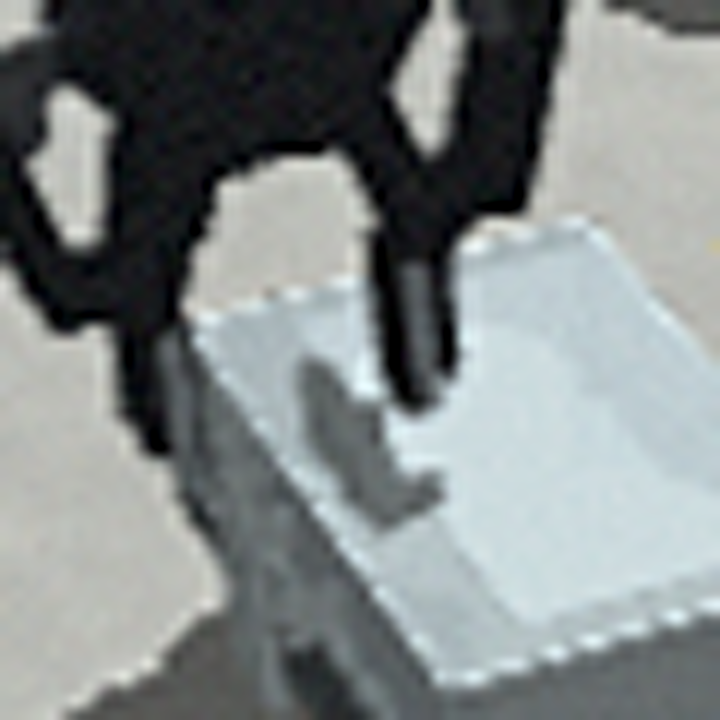

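Emit:
step_arm --pt "0 0 3 0 0 0" --pt "0 0 0 0 0 0"

```text
clock: 6.45
tool_pos: [0.4542, 0.2219, 0.0297]
orientation: [0.0, 0.999, -0.046, -0.0]
force: [-0.4, -0.4, 0.0]
grip_width: 0.0453
```

Emit:
step_arm --pt "0 0 3 0 0 0" --pt "0 0 0 0 0 0"

```text
clock: 6.65
tool_pos: [0.4541, 0.2219, 0.0267]
orientation: [0.0, 0.999, -0.046, -0.0]
force: [0.9, 0.3, -0.0]
grip_width: 0.0455
```

Emit:
step_arm --pt "0 0 2 0 0 0" --pt "0 0 0 0 0 0"

```text
clock: 6.85
tool_pos: [0.4542, 0.2219, 0.0248]
orientation: [0.0, 0.999, -0.046, -0.0]
force: [0.4, 0.1, -0.4]
grip_width: 0.0451
```

```bash
python3 - <<'E'
from h import *
plan()
a=snap('side','s8')
crop(a,225,285,155,215,12,'s8c')
print(proj('side',pose([.507,.217,-.09],[[-.07,-.0115,.0685],[-.07,.0115,.0685],[-.036,-.022,.0745],[-.036,.022,.0745]])))
E
```

```text
t 6.85 pos [0.4542 0.2219 0.0248] F [ 0.4  0.1 -0.4] T [ 0.   -0.    0.02] w 0.0451
toolx [ 0.996 -0.092 -0.   ] z [-0. -0. -1.] yaw -0.092
[[243.88617552 195.21313885]
 [240.81197884 190.90229798]
 [257.68457297 191.66967966]
 [251.52628685 183.63186714]]
```

View pics/s8c.png

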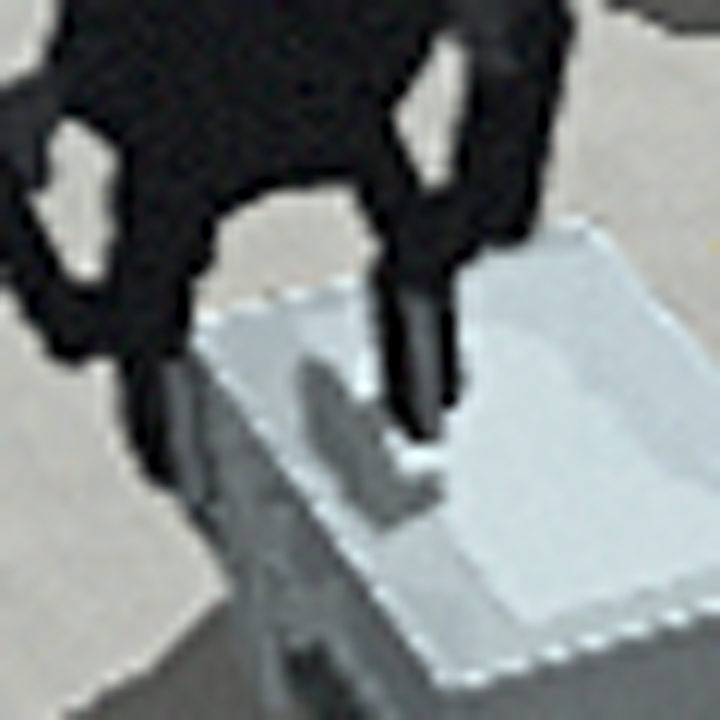

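Emit:
step_arm --pt "0 0 2 0 0 0" --pt "0 0 2 0 0 0" --pt "0 0 0 0 0 0" --claw 141

```text
clock: 7.2
tool_pos: [0.4542, 0.2219, 0.0208]
orientation: [0.0, 0.999, -0.046, -0.0]
force: [0.4, 0.1, -0.5]
grip_width: 0.0384
```

Emit:
step_arm --pt "0 0 0 0 0 0" --pt "0 0 0 0 0 0" --claw 147

```text
clock: 7.4
tool_pos: [0.4541, 0.2219, 0.021]
orientation: [0.0, 0.999, -0.046, -0.0]
force: [-1.2, 0.8, -1.3]
grip_width: 0.0365
```

Emit:
step_arm --pt "0 0 0 0 0 0" --pt "0 0 0 0 0 0" --claw 150

```text
clock: 7.6
tool_pos: [0.4541, 0.2219, 0.021]
orientation: [0.0, 0.999, -0.046, -0.0]
force: [-2.6, -0.1, 0.8]
grip_width: 0.0349
```

Emit:
step_arm --pt "0 0 0 0 0 0" --pt "0 0 0 0 0 0" --claw 153

```text
clock: 7.8
tool_pos: [0.4541, 0.222, 0.0211]
orientation: [0.0, 0.999, -0.046, -0.0]
force: [-2.1, 0.2, 1.8]
grip_width: 0.0341
```

Emit:
step_arm --pt "0 0 0 0 0 0"

```text
clock: 7.9
tool_pos: [0.4541, 0.2219, 0.0211]
orientation: [0.0, 0.999, -0.046, -0.0]
force: [-3.3, -0.4, 1.9]
grip_width: 0.0342
```

Emit:
step_arm --pt "-1 0 0 0 0 0" --pt "0 0 0 0 0 0"

```text
clock: 8.1
tool_pos: [0.4536, 0.222, 0.021]
orientation: [-0.0, 0.999, -0.046, 0.0]
force: [-0.7, -0.4, 0.6]
grip_width: 0.0341
```

Emit:
step_arm --pt "0 0 0 0 0 0"

```text
clock: 8.2
tool_pos: [0.4536, 0.222, 0.021]
orientation: [-0.0, 0.999, -0.046, 0.0]
force: [-0.7, 0.5, 0.8]
grip_width: 0.0345
```

Emit:
step_arm --pt "0 0 0 0 0 0" --pt "0 0 0 0 0 0" --claw 156

```text
clock: 8.4
tool_pos: [0.4536, 0.222, 0.0211]
orientation: [-0.0, 0.999, -0.046, 0.0]
force: [-0.7, -1.0, 0.8]
grip_width: 0.033
```

Emit:
step_arm --pt "0 0 0 0 0 0"

```text
clock: 8.5
tool_pos: [0.4536, 0.2221, 0.0211]
orientation: [-0.0, 0.999, -0.046, 0.0]
force: [-0.3, 0.1, 0.8]
grip_width: 0.0332
```

Emit:
step_arm --pt "0 0 0 0 0 0" --pt "0 0 0 0 0 0" --claw 158

```text
clock: 8.7
tool_pos: [0.4537, 0.222, 0.0212]
orientation: [-0.0, 0.999, -0.046, 0.0]
force: [0.1, -0.2, 2.4]
grip_width: 0.0323
```

Emit:
step_arm --pt "0 0 0 0 0 0"

```text
clock: 8.8
tool_pos: [0.4537, 0.222, 0.0212]
orientation: [-0.0, 0.999, -0.046, 0.0]
force: [1.0, -0.7, 2.0]
grip_width: 0.0324
```

Emit:
step_arm --pt "0.5 0 0 0 0 0" --pt "0 0 0 0 0 0" --claw 161

```text
clock: 9.0
tool_pos: [0.4541, 0.222, 0.0212]
orientation: [-0.0, 0.999, -0.046, 0.0]
force: [0.8, -1.5, 4.6]
grip_width: 0.0315
```

Emit:
step_arm --pt "0.5 0 0 0 0 0" --pt "0 0 0 0 0 0" --claw 164

```text
clock: 9.2
tool_pos: [0.4547, 0.2219, 0.0213]
orientation: [-0.0, 0.999, -0.046, 0.0]
force: [1.2, -1.6, 4.7]
grip_width: 0.0306
```

Emit:
step_arm --pt "0 0 0 0 0 0"

```text
clock: 9.3
tool_pos: [0.4547, 0.222, 0.0213]
orientation: [-0.0, 0.999, -0.046, 0.0]
force: [0.5, -1.1, 5.9]
grip_width: 0.0309
```

Emit:
step_arm --pt "0 0 -1 0 0 0" --pt "0 0 0 0 0 0"

```text
clock: 9.5
tool_pos: [0.4538, 0.2219, 0.0217]
orientation: [0.0, 0.999, -0.046, -0.001]
force: [-0.8, 0.8, -1.3]
grip_width: 0.0308
```

```bash
python3 - <<'E'
from h import *
plan()
a=snap('side','s9')
crop(a,225,285,155,215,12,'s9c')
E
```

```text
t 9.5 pos [0.4538 0.2219 0.0217] F [-0.8  0.8 -1.3] T [ 0.03  0.08 -0.06] w 0.0308
toolx [ 0.996 -0.092 -0.001] z [-0.001 -0.    -1.   ] yaw -0.092
```

View pics/s9c.png

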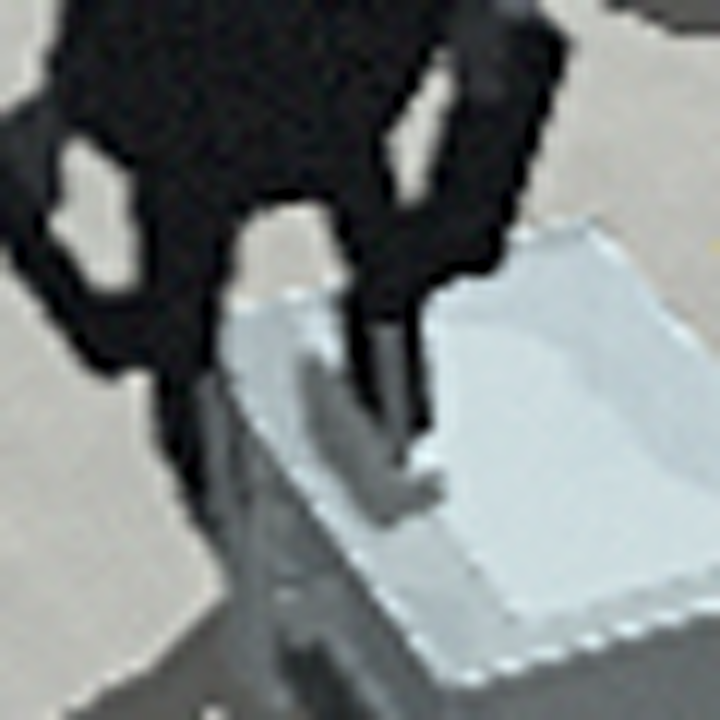

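Emit:
step_arm --pt "0.5 0 0 0 0 0" --pt "0 0 0 0 0 0" --claw 167

```text
clock: 9.75
tool_pos: [0.4547, 0.2219, 0.0218]
orientation: [0.0, 0.999, -0.046, -0.0]
force: [-0.9, -0.7, -2.3]
grip_width: 0.0295
```

Emit:
step_arm --pt "0.5 0 -0.2 0 0 0" --pt "0 0 0 0 0 0" --claw 170

```text
clock: 9.95
tool_pos: [0.4554, 0.2218, 0.0222]
orientation: [0.0, 0.999, -0.046, -0.0]
force: [0.5, -0.8, -1.3]
grip_width: 0.0289
```

Emit:
step_arm --pt "0.5 0 -0.2 0 0 0" --pt "0 0 0 0 0 0" --claw 173

```text
clock: 10.15
tool_pos: [0.4558, 0.2218, 0.0224]
orientation: [0.0, 0.999, -0.046, -0.0]
force: [0.5, -0.1, -2.0]
grip_width: 0.0278
```

Emit:
step_arm --pt "0 0 0 0 0 0"

```text
clock: 10.25
tool_pos: [0.4558, 0.2218, 0.0224]
orientation: [0.0, 0.999, -0.046, -0.0]
force: [0.4, 0.6, -2.7]
grip_width: 0.0274
```

Emit:
step_arm --pt "0.4 0 0 0 0 0" --pt "0 0 0 0 0 0" --claw 176

```text
clock: 10.45
tool_pos: [0.4563, 0.2218, 0.0224]
orientation: [-0.0, 0.999, -0.046, 0.0]
force: [1.9, 0.4, -1.4]
grip_width: 0.0269
```

Emit:
step_arm --pt "0.4 0 0 0 0 0" --pt "0 0 0 0 0 0" --pt "0 0 0 0 0 0" --claw 178

```text
clock: 10.75
tool_pos: [0.4567, 0.2217, 0.0224]
orientation: [-0.0, 0.999, -0.046, 0.0]
force: [-0.5, -0.2, -1.7]
grip_width: 0.0261
```

Emit:
step_arm --pt "0 0 0 0 0 0"

```text
clock: 10.85
tool_pos: [0.4566, 0.2217, 0.0224]
orientation: [0.0, 0.999, -0.046, 0.0]
force: [-0.6, -0.2, -1.8]
grip_width: 0.0259
```

Emit:
step_arm --pt "0.2 0 0 0 0 0" --pt "0 0 0 0 0 0" --claw 180

```text
clock: 11.05
tool_pos: [0.4569, 0.2217, 0.0224]
orientation: [0.0, 0.999, -0.046, 0.0]
force: [-0.5, -0.3, -1.7]
grip_width: 0.0254
```

Emit:
step_arm --pt "0.7 0 -2 0 -0.02 0" --pt "0 0 0 0 0 0"

```text
clock: 11.25
tool_pos: [0.4572, 0.2217, 0.0244]
orientation: [-0.001, 0.999, -0.046, -0.011]
force: [-2.6, 2.3, -0.7]
grip_width: 0.0254
```

Emit:
step_arm --pt "0 0 0 0 0 0"

```text
clock: 11.35
tool_pos: [0.4572, 0.2217, 0.0243]
orientation: [-0.0, 0.999, -0.046, -0.01]
force: [-1.0, 0.1, -0.7]
grip_width: 0.0255
```

Emit:
step_arm --pt "0.7 0 -2 0 -0.02 0" --pt "0 0 0 0 0 0"

```text
clock: 11.55
tool_pos: [0.4575, 0.2216, 0.0263]
orientation: [-0.001, 0.999, -0.046, -0.021]
force: [-5.5, 0.5, 0.6]
grip_width: 0.025
```

Emit:
step_arm --pt "0.7 0 -2 0 -0.02 0" --pt "0 0 0 0 0 0"

```text
clock: 11.75
tool_pos: [0.4578, 0.2215, 0.0283]
orientation: [-0.001, 0.998, -0.046, -0.031]
force: [-6.3, 0.7, 0.2]
grip_width: 0.0254
```

```bash
python3 - <<'E'
from h import *
plan()
a=snap('side','s10')
crop(a,225,315,150,240,8,'s10c')
E
```

```text
t 11.75 pos [0.4578 0.2215 0.0283] F [-6.3  0.7  0.2] T [ 0.21  1.07 -0.03] w 0.0254
toolx [ 0.994 -0.092 -0.063] z [-0.063  0.005 -0.998] yaw -0.0921
```

View pics/s10c.png

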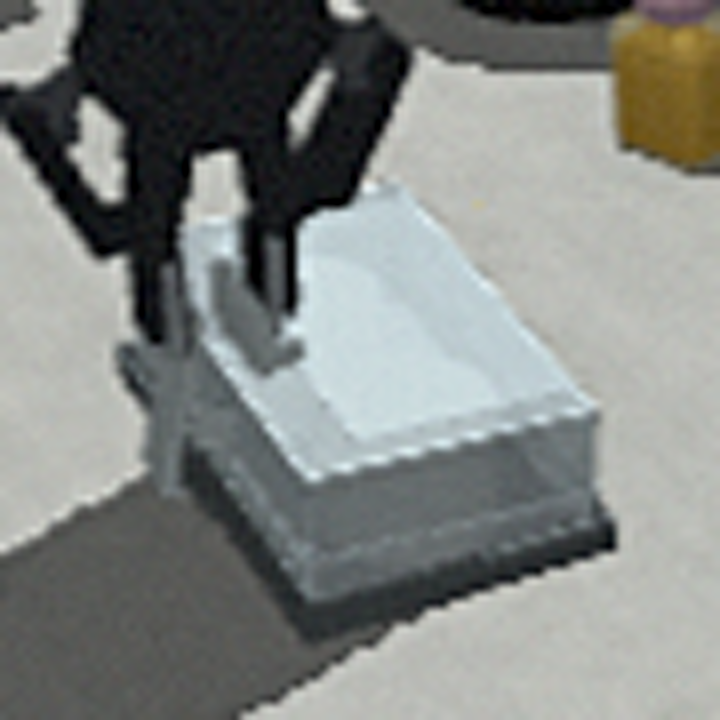

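Emit:
step_arm --pt "-1.2 0 0 0 0 0" --pt "0 0 0 0 0 0"

```text
clock: 12.0
tool_pos: [0.4577, 0.2216, 0.0284]
orientation: [-0.001, 0.999, -0.046, -0.03]
force: [-0.7, -0.1, -1.9]
grip_width: 0.0251
```

Emit:
step_arm --pt "0.2 0 -2 0 -0.02 0" --pt "0 0 0 0 0 0"

```text
clock: 12.2
tool_pos: [0.458, 0.2216, 0.0304]
orientation: [-0.002, 0.998, -0.046, -0.04]
force: [-3.2, 0.3, -0.5]
grip_width: 0.0253
```

Emit:
step_arm --pt "0.2 0 -2 0 -0.02 0" --pt "0 0 0 0 0 0"

```text
clock: 12.4
tool_pos: [0.4583, 0.2215, 0.0324]
orientation: [-0.002, 0.998, -0.046, -0.05]
force: [-3.6, 0.9, 0.0]
grip_width: 0.0253
```

Emit:
step_arm --pt "-0.4 0 -2.2 0 -0.025 0" --pt "0 0 0 0 0 0"

```text
clock: 12.6
tool_pos: [0.4586, 0.2215, 0.0346]
orientation: [-0.003, 0.997, -0.046, -0.062]
force: [-1.6, -0.3, -1.7]
grip_width: 0.0256
```

Emit:
step_arm --pt "-2 0 0.2 0 0 0" --pt "0 0 0 0 0 0"

```text
clock: 12.8
tool_pos: [0.4564, 0.2217, 0.0346]
orientation: [-0.003, 0.997, -0.046, -0.062]
force: [0.2, -0.9, -2.3]
grip_width: 0.0253
```

Emit:
step_arm --pt "-2 0 0.2 0 0 0" --pt "0 0 0 0 0 0"

```text
clock: 13.0
tool_pos: [0.4542, 0.222, 0.0348]
orientation: [-0.003, 0.997, -0.046, -0.062]
force: [0.0, -0.2, -2.0]
grip_width: 0.0252
```

Emit:
step_arm --pt "-2 0 0.2 0 0 0" --pt "-2 0 0.2 0 0 0" --pt "0 0 0 0 0 0"

```text
clock: 13.3
tool_pos: [0.4501, 0.2223, 0.0349]
orientation: [-0.003, 0.997, -0.046, -0.062]
force: [0.2, -0.0, -1.8]
grip_width: 0.0258
```

Emit:
step_arm --pt "-2 0 0.2 0 0 0" --pt "-2 0 0.2 0 0 0" --pt "0 0 0 0 0 0"

```text
clock: 13.6
tool_pos: [0.446, 0.2227, 0.035]
orientation: [-0.003, 0.997, -0.046, -0.063]
force: [0.1, -0.4, -2.2]
grip_width: 0.0254
```

```bash
python3 - <<'E'
from h import *
plan()
a=snap('side','s11')
crop(a,215,315,150,240,7.5,'s11c')
E
```

```text
t 13.6 pos [0.446  0.2227 0.035 ] F [ 0.1 -0.4 -2.2] T [-0.03  0.01  0.04] w 0.0254
toolx [ 0.988 -0.091 -0.125] z [-0.124  0.011 -0.992] yaw -0.0919
```

View pics/s11c.png

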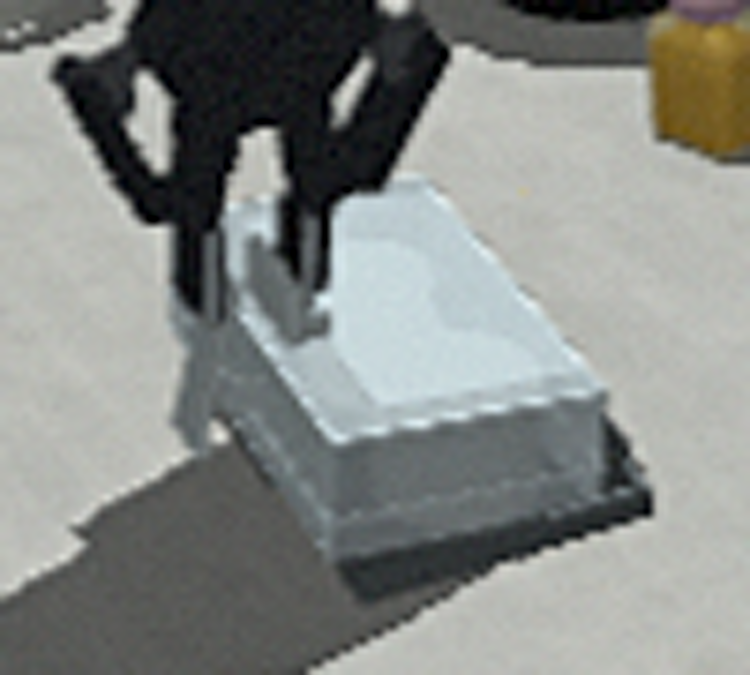

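Emit:
step_arm --pt "-0.3 0 -2 0 0 0" --pt "-0.3 0 -2 0 0 0" --pt "-0.5 0 -4 0 0 0" --pt "0 0 0 0 0 0"

```text
clock: 14.05
tool_pos: [0.4466, 0.2228, 0.0436]
orientation: [-0.003, 0.997, -0.046, -0.062]
force: [-0.7, 0.9, -1.5]
grip_width: 0.0252
```

Emit:
step_arm --pt "-1 0 -8 0 0 0" --pt "-1.2 0 -10 0 0 0" --pt "-1.2 0 -10 0 0 0" --pt "-1.2 0 -10 0 0 0" --pt "-1.2 0 -10 0 0 0" --pt "-1.2 0 -10 0 0 0" --pt "-1.2 0 -10 0 0 0" --pt "0 0 0 0 0 0"

```text
clock: 14.85
tool_pos: [0.4473, 0.2228, 0.1129]
orientation: [-0.003, 0.997, -0.046, -0.061]
force: [0.1, -0.5, -1.5]
grip_width: 0.0255
```

```bash
python3 - <<'E'
from h import *
plan()
a=snap('side','s12')
crop(a,195,335,110,240,5.6,'s12c')
b=snap('top','t12')
crop(b,190,330,180,300,5.6,'t12c')
E
```

```text
t 14.85 pos [0.4473 0.2228 0.1129] F [ 0.1 -0.5 -1.5] T [-0.02 -0.04 -0.04] w 0.0255
toolx [ 0.988 -0.091 -0.122] z [-0.122  0.012 -0.993] yaw -0.0919
```

View pics/s12c.png

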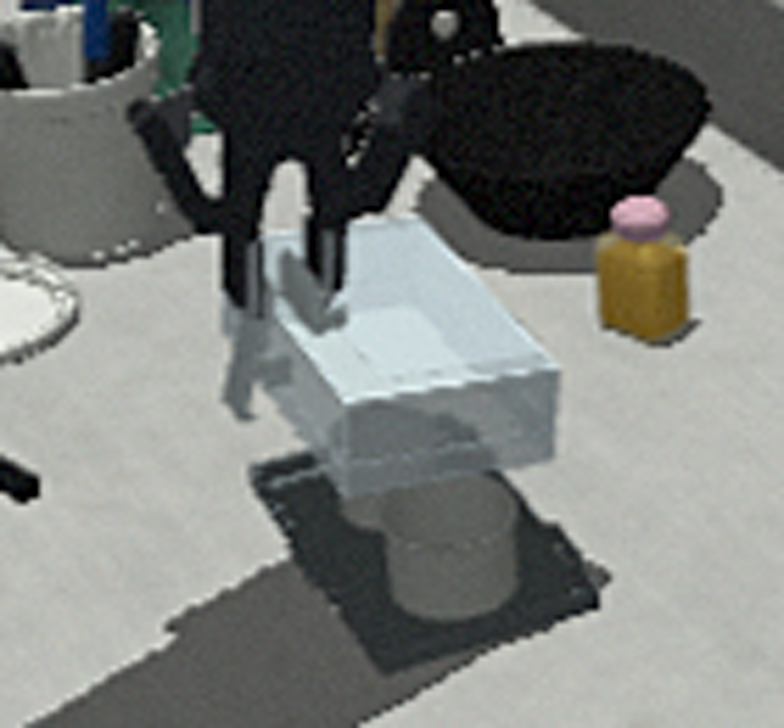

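View pics/t12c.png

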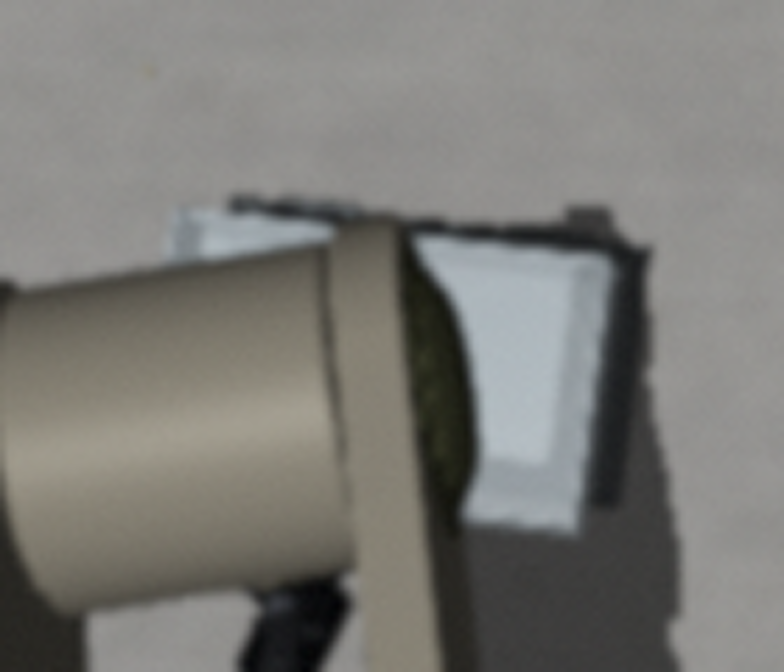

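Emit:
step_arm --pt "-1.2 0 -10 0 0 0" --pt "-1.2 0 -10 0 0 0" --pt "0 0 0 0 0.0615 0" --pt "0 0 0 0 0.0615 0" --pt "0 0 0 0 0 -0.06" --pt "0 0 0 0 0 0"

```text
clock: 15.55
tool_pos: [0.4466, 0.2228, 0.1324]
orientation: [-0.0, 1.0, -0.016, -0.001]
force: [0.5, -0.4, -2.6]
grip_width: 0.0256
```

```bash
python3 - <<'E'
from h import *
plan((.436,.015,.12),toolR(-.03))
E
```

```text
t 15.55 pos [0.4466 0.2228 0.1324] F [ 0.5 -0.4 -2.6] T [0.04 0.06 0.03] w 0.0256
toolx [ 1.    -0.031 -0.001] z [-0.001  0.    -1.   ] yaw -0.0311
shift mm [ -4.1 208.   12.4]
turn [-0.0003  0.0014 -0.0011]
```

Emit:
step_arm --pt "-0.4 20.8 0 0 0 0" --pt "-0.4 20.8 0 0 0 0" --pt "-0.4 20.8 0 0 0 0" --pt "-0.4 20.8 0 0 0 0" --pt "-0.4 20.8 0 0 0 0" --pt "-0.4 20.8 0 0 0 0" --pt "-0.4 20.8 0 0 0 0" --pt "-0.4 20.8 0 0 0 0" --pt "-0.4 20.8 0 0 0 0" --pt "-0.4 20.8 0 0 0 0"

```text
clock: 16.55
tool_pos: [0.4363, 0.0139, 0.1321]
orientation: [-0.0, 1.0, -0.017, -0.001]
force: [0.9, -0.2, -1.3]
grip_width: 0.0253
```

Emit:
step_arm --pt "0 0 15 0 0 0" --pt "0 0 15 0 0 0" --pt "0 0 15 0 0 0" --pt "0 0 15 0 0 0" --pt "0 0 15 0 0 0" --pt "0 0 10 0 0 0" --pt "0 0 10 0 0 0" --pt "0 0 0 0 0 0"

```text
clock: 17.35
tool_pos: [0.4355, 0.0149, 0.0359]
orientation: [-0.0, 1.0, -0.016, -0.002]
force: [-0.2, 0.6, -1.8]
grip_width: 0.0255
```

```bash
python3 - <<'E'
from h import *
plan((.436,.015,.0184),toolR(-.03))
a=snap('side','s13')
crop(a,240,400,130,290,4.5,'s13c')
b=snap('top','t13')
crop(b,210,430,180,320,3.6,'t13c')
E
```

```text
t 17.35 pos [0.4355 0.0149 0.0359] F [-0.2  0.6 -1.8] T [ 0.03  0.11 -0.03] w 0.0255
toolx [ 0.999 -0.033 -0.004] z [-0.004  0.001 -1.   ] yaw -0.0326
shift mm [ 0.5 -0.1 17.5]
turn [-0.0005  0.0038 -0.0026]
```

View pics/s13c.png

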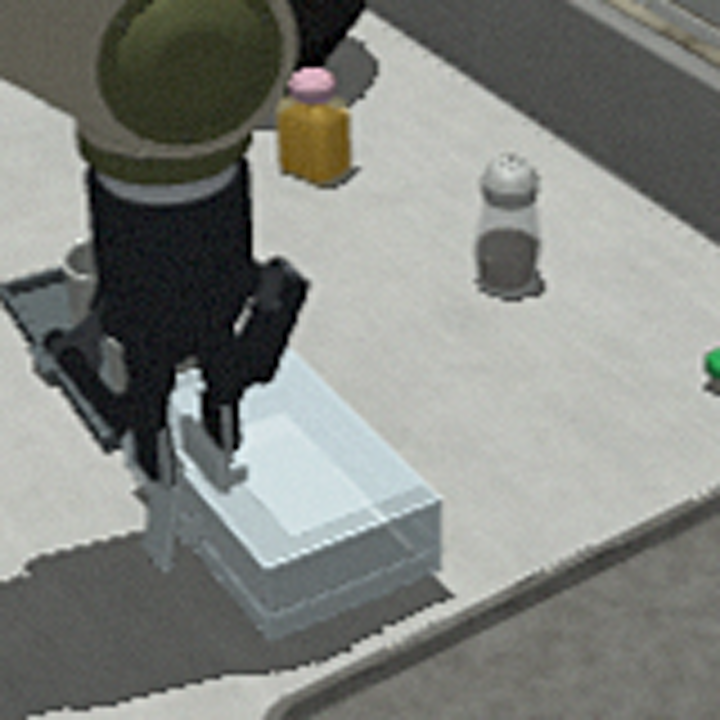

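View pics/t13c.png

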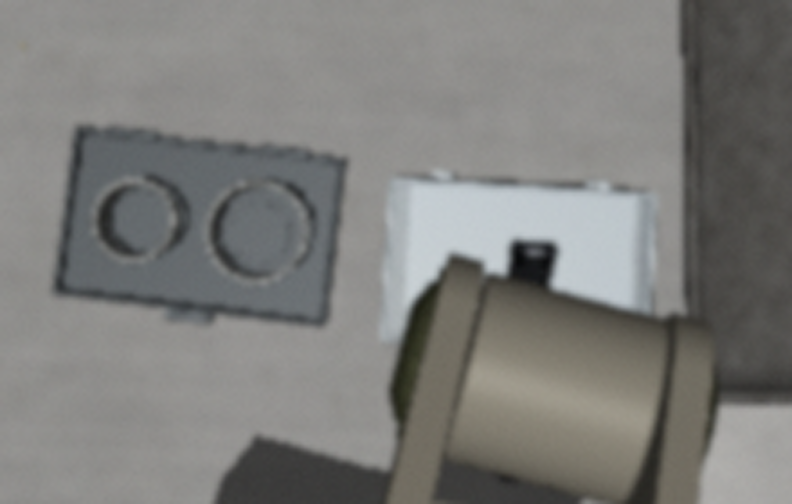

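Emit:
step_arm --pt "0 -4 4 0 0.004 0" --pt "0 0 4 0 0 0" --pt "0 0 4 0 0 0" --pt "0 0 0 0 0 0"

```text
clock: 17.85
tool_pos: [0.4357, 0.019, 0.0242]
orientation: [-0.0, 1.0, -0.016, 0.001]
force: [0.3, -0.5, -1.5]
grip_width: 0.0255
```

Emit:
step_arm --pt "0 0 2 0 0 0" --pt "0 0 0 0 0 0"

```text
clock: 18.05
tool_pos: [0.436, 0.0189, 0.0225]
orientation: [-0.0, 1.0, -0.016, 0.001]
force: [-0.5, 0.8, -1.9]
grip_width: 0.0255
```

Emit:
step_arm --pt "0 0 1.5 0 0 0" --pt "0 0 0 0 0 0"

```text
clock: 18.25
tool_pos: [0.436, 0.0189, 0.0211]
orientation: [-0.0, 1.0, -0.016, 0.001]
force: [-0.2, 0.2, -1.8]
grip_width: 0.0256
```

Emit:
step_arm --pt "0 0 1 0 0 0" --pt "0 0 0 0 0 0"

```text
clock: 18.45
tool_pos: [0.436, 0.0189, 0.0201]
orientation: [-0.0, 1.0, -0.016, 0.001]
force: [0.2, -0.4, -2.3]
grip_width: 0.0254
```

Emit:
step_arm --pt "0 0 1 0 0 0" --pt "0 0 0 0 0 0"

```text
clock: 18.65
tool_pos: [0.436, 0.0189, 0.0191]
orientation: [-0.0, 1.0, -0.016, 0.001]
force: [0.0, -0.1, -0.6]
grip_width: 0.0255
```

Emit:
step_arm --pt "0 0 1 0 0 0" --pt "0 0 0 0 0 0"

```text
clock: 18.85
tool_pos: [0.436, 0.0189, 0.018]
orientation: [-0.0, 1.0, -0.016, 0.001]
force: [0.2, -0.2, -1.9]
grip_width: 0.0256
```

Emit:
step_arm --pt "0 0 1 0 0 0" --pt "0 0 0 0 0 0"

```text
clock: 19.05
tool_pos: [0.4364, 0.0188, 0.0177]
orientation: [0.0, 1.0, -0.016, 0.002]
force: [-1.0, -0.2, 5.2]
grip_width: 0.0255
```

```bash
python3 - <<'E'
from h import *
plan()
a=snap('side','s14')
crop(a,250,350,190,280,7.5,'s14c')
E
```

```text
t 19.05 pos [0.4364 0.0188 0.0177] F [-1.  -0.2  5.2] T [ 0.12  0.3  -0.02] w 0.0255
toolx [ 0.999 -0.032  0.003] z [ 0.003 -0.    -1.   ] yaw -0.032
```

View pics/s14c.png

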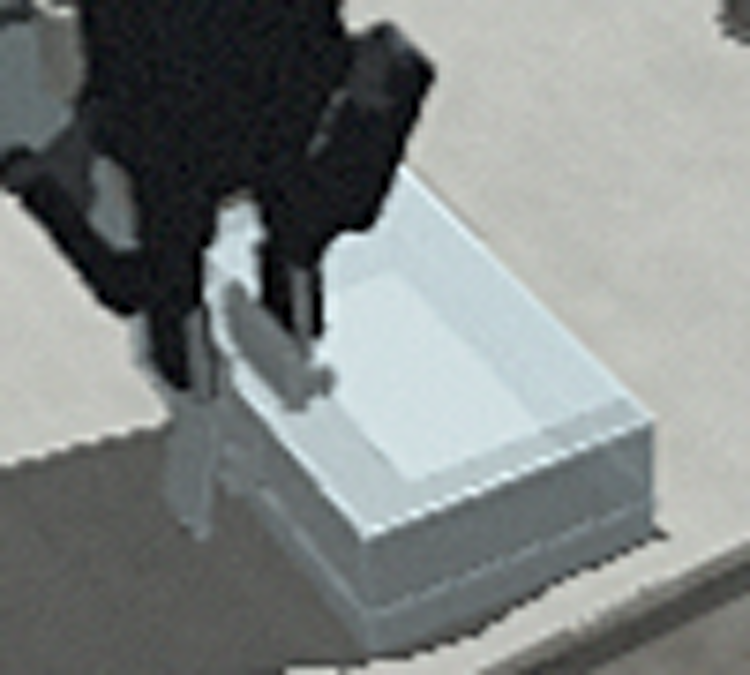

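Emit:
step_arm --pt "0 0 -0.5 0 0 0" --pt "0 0 0 0 0 0" --claw 168

```text
clock: 19.3
tool_pos: [0.436, 0.0189, 0.0176]
orientation: [-0.0, 1.0, -0.016, 0.001]
force: [0.6, -0.1, -2.0]
grip_width: 0.029
```

Emit:
step_arm --pt "-2 0 0 0 0 0" --pt "0 0 0 0 0 0" --pt "0 0 0 0 0 0" --claw 155

```text
clock: 19.6
tool_pos: [0.4338, 0.019, 0.0176]
orientation: [-0.0, 1.0, -0.016, 0.001]
force: [-0.8, -1.4, -0.5]
grip_width: 0.0334
```

Emit:
step_arm --pt "-2 0 0 0 0 0" --pt "0 0 0 0 0 0" --pt "0 0 0 0 0 0" --claw 120

```text
clock: 19.9
tool_pos: [0.4321, 0.019, 0.0177]
orientation: [-0.0, 1.0, -0.016, 0.001]
force: [0.9, 0.2, 0.5]
grip_width: 0.045
```

Emit:
step_arm --pt "0 0 -5 0 0 0" --pt "0 0 -10 0 0 0" --pt "0 0 -20 0 0 0" --pt "0 0 -25 0 0 0" --pt "0 0 -25 0 0 0" --pt "0 0 -20 0 0 0" --pt "0 0 0 0 0 0"

```text
clock: 20.6
tool_pos: [0.4331, 0.0188, 0.1255]
orientation: [0.001, 1.0, -0.016, 0.004]
force: [-0.6, 0.1, -1.0]
grip_width: 0.0451
```

```bash
python3 - <<'E'
from h import *
plan()
a=snap('side','s15')
crop(a,220,350,140,280,5,'s15c')
b=snap('top','t15')
crop(b,215,335,200,290,6.5,'t15c')
E
```

```text
t 20.6 pos [0.4331 0.0188 0.1255] F [-0.6  0.1 -1. ] T [ 0.01  0.05 -0.01] w 0.0451
toolx [ 0.999 -0.032  0.008] z [ 0.008 -0.001 -1.   ] yaw -0.0318
```

View pics/s15c.png

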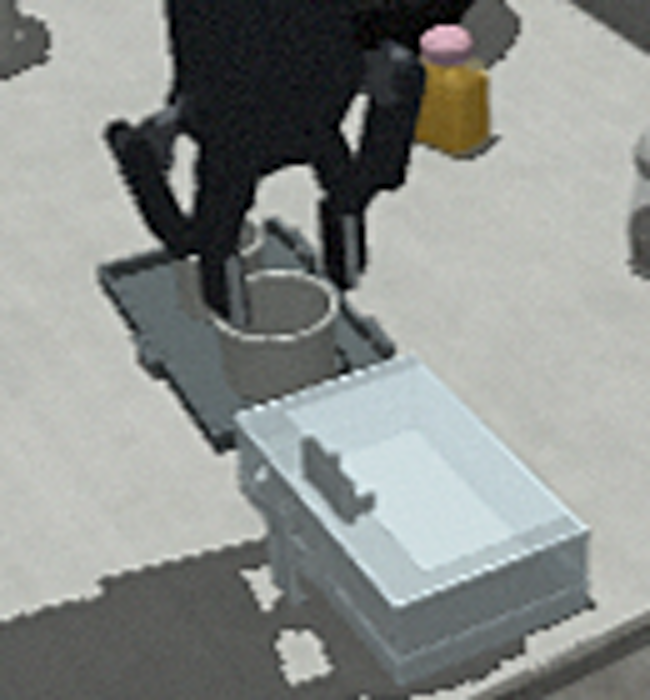

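View pics/t15c.png

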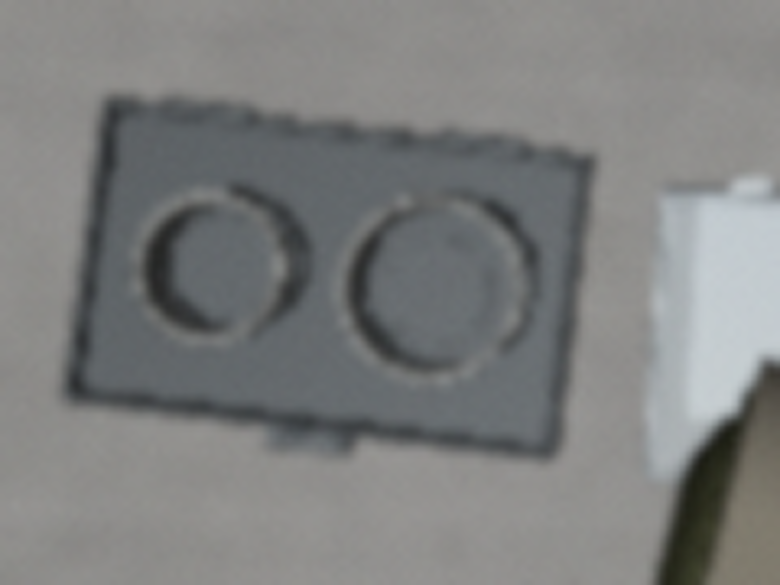

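```bash
python3 - <<'E'
from h import *
m=lambda c:(np.array(c)+.5)/6.5-.5+[215,200]
O=[((110,98),(.055,.089)),((595,157),(.055,-.089)),((552,457),(-.055,-.089)),((68,402),(-.055,.089))]
r=least_squares(lambda p:np.concatenate([(proj('top',pose(p,[*P,.014]))-m(u)).ravel() for u,P in O]),[.5,.2,0]);print(r.x.round(4),r.fun.round(1))
c=back('top',m((215,267)),.046)[0];print('small',c, back('top',m((436,287)),.046)[0])
d=c[:2]-r.x[:2];C,S=np.cos(r.x[2]),np.sin(r.x[2]);print('in case',C*d[0]+S*d[1],-S*d[0]+C*d[1])
a=cv2.imread('pics/s13.png')
E
```

```text
[ 0.5054  0.2173 -0.0945] [-0.6 -0.4  0.3 -0.4  1.   0.8 -0.7 -0.1]
small [0.50795717 0.25307598 0.046     ] [0.50301177 0.17620878 0.046     ]
in case -0.0008148914593386161 0.03586423893623891
```

```bash
python3 - <<'E'
from h import *
plan((.509,.253,.09),toolR(-.09))
E
```

```text
t 20.7 pos [0.4317 0.0191 0.1228] F [ 0.4  0.4 -0.2] T [-0.01  0.03 -0.03] w 0.0452
toolx [ 0.999 -0.032  0.003] z [ 0.003 -0.    -1.   ] yaw -0.032
shift mm [  69.7 -236.3   33. ]
turn [-0.0001 -0.0027  0.058 ]
```

Emit:
step_arm --pt "7 -23.6 0 0 0 0" --pt "7 -23.6 0 0 0 0" --pt "7 -23.6 0 0 0 0" --pt "7 -23.6 0 0 0 0" --pt "7 -23.6 0 0 0 0" --pt "7 -23.6 0 0 0 0" --pt "7 -23.6 0 0 0 0" --pt "7 -23.6 0 0 0 0" --pt "7 -23.6 0 0 0 0" --pt "6.7 -23.9 0 0 0 0" --claw 46

```text
clock: 21.7
tool_pos: [0.5087, 0.2538, 0.1214]
orientation: [0.0, 1.0, -0.016, -0.0]
force: [0.2, -0.2, -0.9]
grip_width: 0.07
```

Emit:
step_arm --pt "0 0 15 0 -0.003 0.058" --pt "0 0 15 0 0 0" --pt "0 0 15 0 0 0" --pt "0 0 15 0 0 0" --pt "0 0 0 0 0 0" --pt "0 0 0 0 0 0"

```text
clock: 22.3
tool_pos: [0.5087, 0.2529, 0.0623]
orientation: [0.0, 0.999, -0.045, -0.001]
force: [0.8, -0.2, 0.8]
grip_width: 0.0694
```

```bash
python3 - <<'E'
from h import *
plan((.509,.253,.0),toolR(-.09))
a=snap('side','s16')
crop(a,210,320,120,230,6,'s16c')
b=snap('top','t16')
crop(b,215,335,200,290,6.5,'t16c')
E
```

```text
t 22.3 pos [0.5087 0.2529 0.0623] F [ 0.8 -0.2  0.8] T [-0.   -0.05  0.03] w 0.0694
toolx [ 0.996 -0.09  -0.002] z [-0.003 -0.    -1.   ] yaw -0.09
shift mm [ 0.4 -0.2 62.3]
turn [ 0.0004  0.0025 -0.    ]
```

View pics/s16c.png

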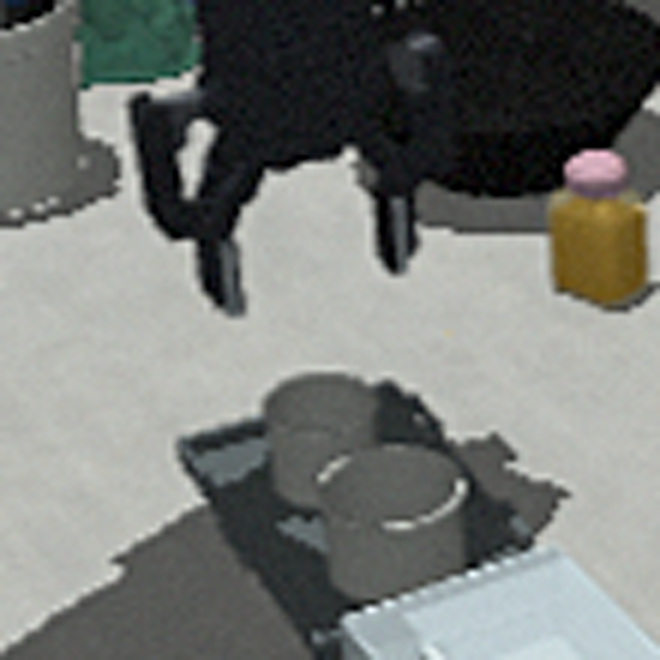

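View pics/t16c.png

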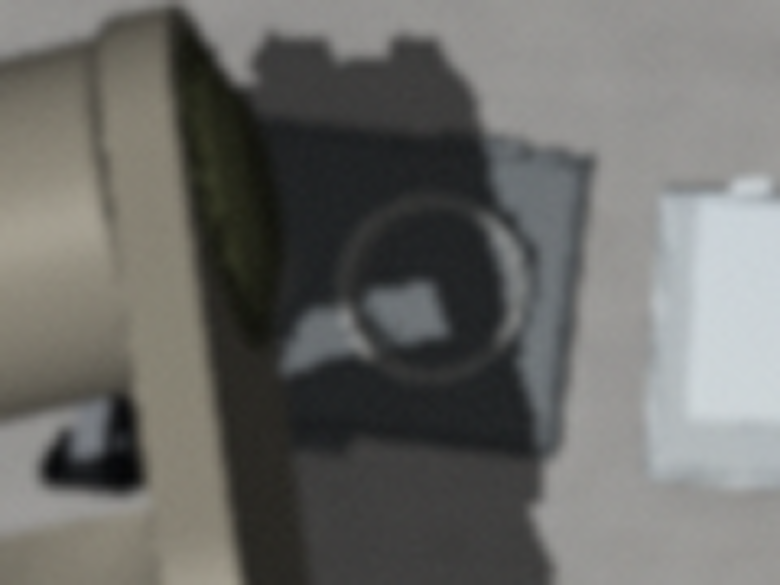

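Emit:
step_arm --pt "0 0 14 0 0 0" --pt "0 0 13 0 0 0" --pt "0 0 13 0 0 0" --pt "0 0 0 0 0 0" --pt "0 0 0 0 0 0"

```text
clock: 22.9
tool_pos: [0.5093, 0.2531, 0.0235]
orientation: [-0.0, 0.999, -0.045, -0.0]
force: [0.4, -0.9, 0.4]
grip_width: 0.0701
```

```bash
python3 - <<'E'
from h import *
plan((.509,.253,-.02),toolR(-.09))
a=snap('side','s17')
crop(a,225,305,140,220,9,'s17c')
E
```

```text
t 22.9 pos [0.5093 0.2531 0.0235] F [ 0.4 -0.9  0.4] T [ 0.04  0.01 -0.  ] w 0.0701
toolx [ 0.996 -0.09  -0.   ] z [-0.  0. -1.] yaw -0.09
shift mm [-0.3  0.1 43.5]
turn [-0.0005  0.0002 -0.    ]
```

View pics/s17c.png

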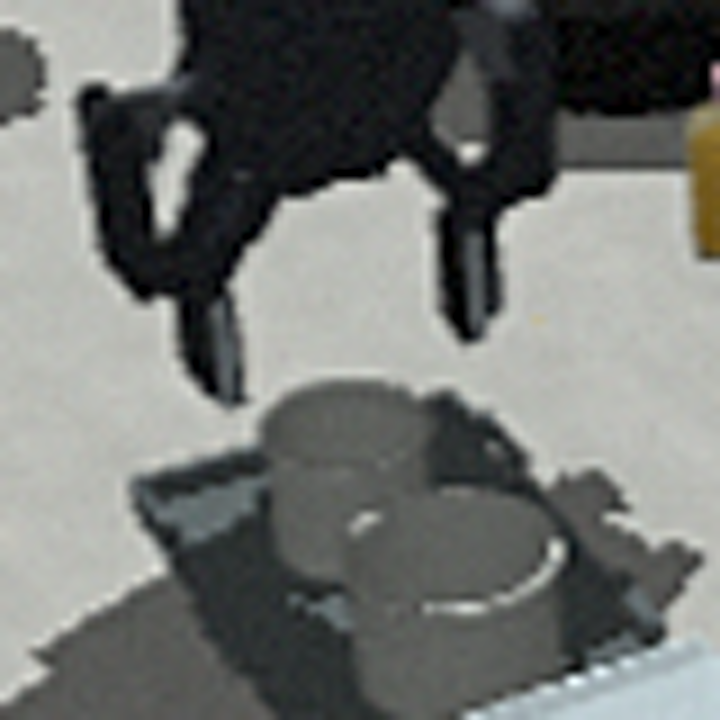

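Emit:
step_arm --pt "0 0 8 0 0 0" --pt "0 0 8 0 0 0" --pt "0 0 6 0 0 0" --pt "0 0 0 0 0 0"

```text
clock: 23.35
tool_pos: [0.5083, 0.2528, -0.0003]
orientation: [0.0, 0.999, -0.045, -0.001]
force: [-0.3, -0.1, 0.4]
grip_width: 0.07
```

Emit:
step_arm --pt "0 0 6 0 0 0" --pt "0 0 6 0 0 0" --pt "0 0 0 0 0 0"

```text
clock: 23.65
tool_pos: [0.5084, 0.2529, -0.0121]
orientation: [0.0, 0.999, -0.045, -0.001]
force: [0.6, -1.2, -0.0]
grip_width: 0.07
```

```bash
python3 - <<'E'
from h import *
plan((.509,.253,-.02),toolR(-.09))
a=snap('side','s18')
crop(a,225,305,140,220,9,'s18c')
E
```

```text
t 23.65 pos [ 0.5084  0.2529 -0.0121] F [ 0.6 -1.2 -0. ] T [ 0.03 -0.04 -0.04] w 0.07
toolx [ 0.996 -0.09  -0.002] z [-0.003 -0.    -1.   ] yaw -0.09
shift mm [ 0.6 -0.2  7.9]
turn [ 0.0004  0.0025 -0.    ]
```

View pics/s18c.png

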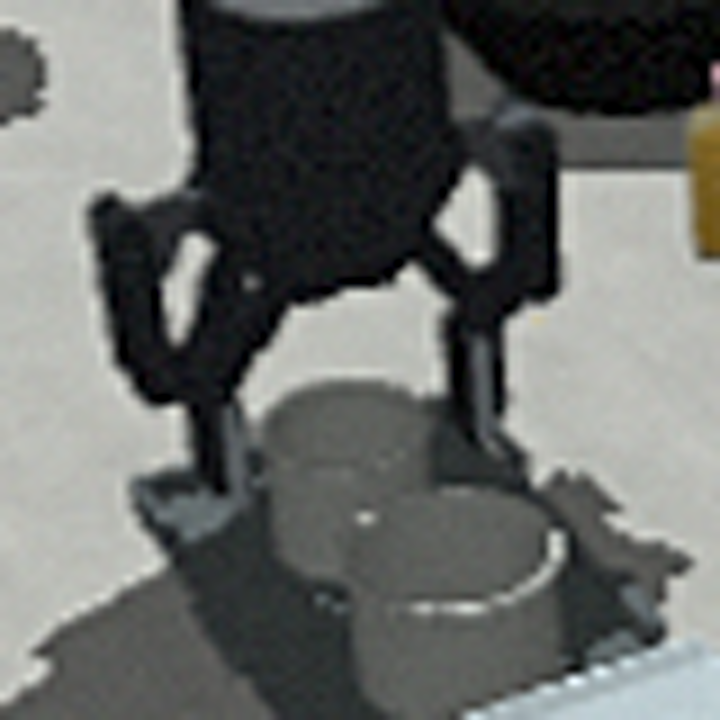

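Emit:
step_arm --pt "0 0 4 0 0 0" --pt "0 0 0 0 0 0" --pt "0 0 0 0 0 0" --claw 80

```text
clock: 24.0
tool_pos: [0.5089, 0.253, -0.0152]
orientation: [-0.0, 0.999, -0.045, -0.0]
force: [1.1, 0.1, -0.2]
grip_width: 0.0584
```

Emit:
step_arm --pt "0 0 0 0 0 0" --pt "0 0 0 0 0 0" --claw 92

```text
clock: 24.2
tool_pos: [0.5089, 0.253, -0.0151]
orientation: [-0.0, 0.999, -0.045, -0.0]
force: [-1.1, -0.0, 0.7]
grip_width: 0.0544
```

Emit:
step_arm --pt "0 0 0 0 0 0" --pt "0 0 0 0 0 0" --pt "0 0 0 0 0 0" --claw 102

```text
clock: 24.5
tool_pos: [0.509, 0.253, -0.0149]
orientation: [-0.0, 0.999, -0.045, -0.0]
force: [-2.1, -0.4, 4.0]
grip_width: 0.0515
```

Emit:
step_arm --pt "0 0 -2 0 0 0" --pt "0 0 -5 0 0 0" --pt "0 0 -10 0 0 0" --pt "0 0 0 0 0 0"

```text
clock: 24.9
tool_pos: [0.5098, 0.2533, 0.0033]
orientation: [-0.0, 0.999, -0.045, 0.001]
force: [-0.1, 0.8, 0.1]
grip_width: 0.0515
```

Emit:
step_arm --pt "0 0 -15 0 0 0" --pt "0 0 -20 0 0 0" --pt "0 0 -20 0 0 0" --pt "0 0 -20 0 0 0" --pt "0 0 -20 0 0 0" --pt "0 0 -10 0 0 0" --pt "0 0 0 0 0 0"

```text
clock: 25.6
tool_pos: [0.5096, 0.2531, 0.1079]
orientation: [-0.0, 0.999, -0.045, 0.001]
force: [-0.1, -0.5, -0.8]
grip_width: 0.0518
```

```bash
python3 - <<'E'
from h import *
plan((.56,-.19,.11),toolR(-.09))
a=snap('side','s19')
crop(a,210,320,110,220,6,'s19c')
E
```

```text
t 25.6 pos [0.5096 0.2531 0.1079] F [-0.1 -0.5 -0.8] T [ 0.01 -0.01  0.02] w 0.0518
toolx [ 0.996 -0.09   0.001] z [ 0.001  0.001 -1.   ] yaw -0.09
shift mm [ 90.  436.8  -2.4]
turn [-0.001  -0.0014  0.    ]
```

View pics/s19c.png

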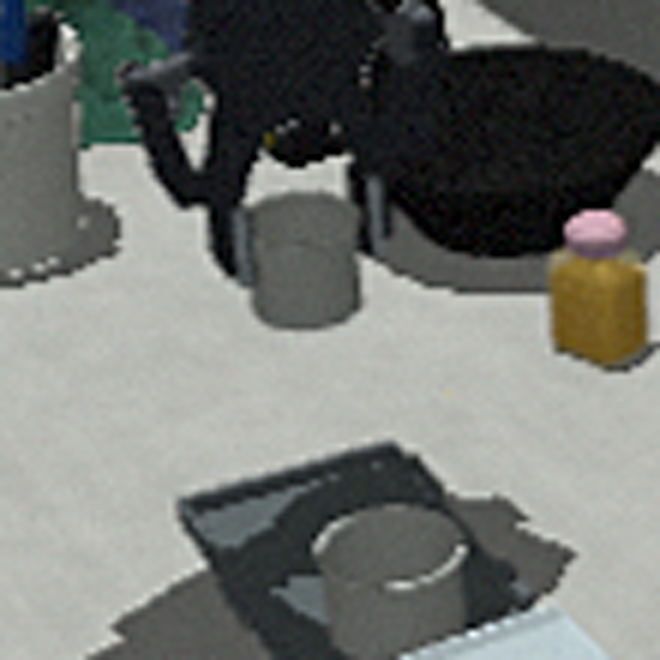

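Emit:
step_arm --pt "7 34 0 0 0 0" --pt "7 34 0 0 0 0" --pt "7 34 0 0 0 0" --pt "7 34 0 0 0 0" --pt "7 34 0 0 0 0" --pt "7 34 0 0 0 0" --pt "7 34 0 0 0 0" --pt "7 34 0 0 0 0" --pt "7 34 0 0 0 0" --pt "7 34 0 0 0 0"

```text
clock: 26.65
tool_pos: [0.5476, -0.0932, 0.1053]
orientation: [-0.0, 0.999, -0.045, -0.002]
force: [-0.4, 0.5, -0.1]
grip_width: 0.0515
```

Emit:
step_arm --pt "7 34 0 0 0 0" --pt "7 34 0 0 0 0" --pt "6 29 0 0 0 0" --pt "0 0 20 0 0 0" --pt "0 0 20 0 0 0" --pt "0 0 20 0 0 0" --pt "0 0 20 0 0 0" --pt "0 0 15 0 0 0" --pt "0 0 0 0 0 0"

```text
clock: 27.55
tool_pos: [0.5576, -0.1894, 0.0085]
orientation: [-0.002, 0.999, -0.045, -0.003]
force: [-0.9, 0.5, -0.3]
grip_width: 0.0514
```

```bash
python3 - <<'E'
from h import *
plan((.56,-.19,-.0155),toolR(-.09))
a=snap('side','s20')
crop(a,280,500,180,360,3.5,'s20c')
E
```

```text
t 27.55 pos [ 0.5576 -0.1894  0.0085] F [-0.9  0.5 -0.3] T [0.02 0.02 0.03] w 0.0514
toolx [ 0.996 -0.09  -0.007] z [-0.006  0.003 -1.   ] yaw -0.0901
shift mm [ 2.6  0.4 24. ]
turn [-0.0027  0.0066 -0.0001]
```

View pics/s20c.png

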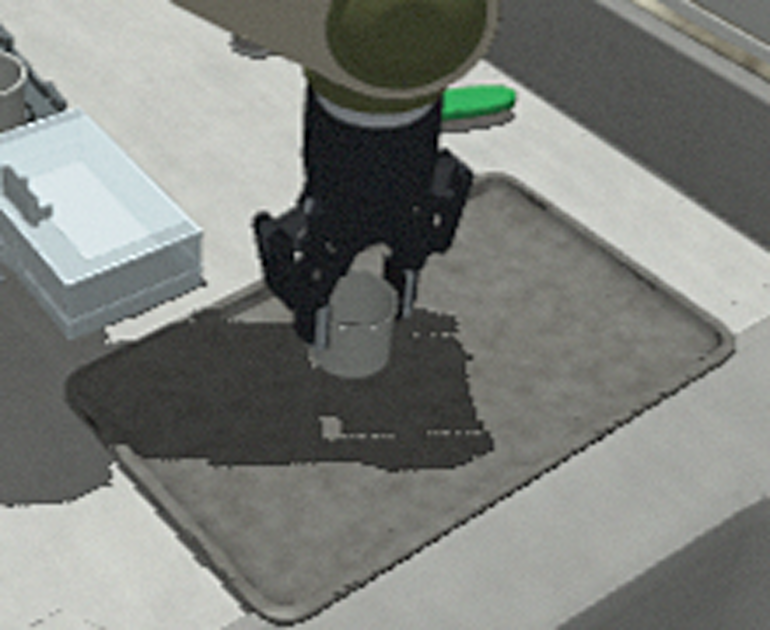

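Emit:
step_arm --pt "0 0 8 -0.002 0.006 0" --pt "0 0 7 0 0 0" --pt "0 0 4 0 0 0" --pt "0 0 0 0 0 0" --pt "0 0 0 0 0 0"

```text
clock: 28.1
tool_pos: [0.5595, -0.1904, -0.0072]
orientation: [0.001, 0.999, -0.045, 0.003]
force: [-0.3, -1.0, -0.1]
grip_width: 0.0515
```

Emit:
step_arm --pt "0 0 1.5 0 0 0" --pt "0 0 0 0 0 0"

```text
clock: 28.3
tool_pos: [0.5594, -0.1904, -0.0088]
orientation: [0.001, 0.999, -0.045, 0.003]
force: [-0.0, 0.1, -1.1]
grip_width: 0.0517
```

Emit:
step_arm --pt "0 0 1 0 0 0" --pt "0 0 0 0 0 0"

```text
clock: 28.5
tool_pos: [0.5594, -0.1903, -0.0099]
orientation: [0.001, 0.999, -0.045, 0.002]
force: [-0.1, 0.3, -1.2]
grip_width: 0.0515
```

Emit:
step_arm --pt "0 0 1 0 0 0" --pt "0 0 0 0 0 0"

```text
clock: 28.7
tool_pos: [0.5593, -0.1903, -0.011]
orientation: [0.001, 0.999, -0.045, 0.002]
force: [0.6, 0.5, -1.2]
grip_width: 0.0514
```

Emit:
step_arm --pt "0 0 1.5 0 0 0" --pt "0 0 0 0 0 0"

```text
clock: 28.9
tool_pos: [0.5593, -0.1903, -0.0125]
orientation: [0.001, 0.999, -0.045, 0.002]
force: [-0.0, 0.8, -0.6]
grip_width: 0.0514
```

Emit:
step_arm --pt "0 0 1 0 0 0" --pt "0 0 0 0 0 0"

```text
clock: 29.1
tool_pos: [0.5593, -0.1903, -0.0135]
orientation: [0.001, 0.999, -0.045, 0.002]
force: [-0.3, 0.4, -0.0]
grip_width: 0.0516
```

Emit:
step_arm --pt "0 0 1 0 0 0" --pt "0 0 0 0 0 0"

```text
clock: 29.3
tool_pos: [0.5593, -0.1903, -0.0145]
orientation: [0.001, 0.999, -0.045, 0.002]
force: [0.2, -0.0, -0.2]
grip_width: 0.0517
```

Emit:
step_arm --pt "0 0 1 0 0 0" --pt "0 0 0 0 0 0"

```text
clock: 29.5
tool_pos: [0.5593, -0.1903, -0.0155]
orientation: [0.001, 0.999, -0.045, 0.002]
force: [-0.5, 1.2, -1.2]
grip_width: 0.0513
```

Emit:
step_arm --pt "0 0 1 0 0 0" --pt "0 0 0 0 0 0"

```text
clock: 29.7
tool_pos: [0.5595, -0.1906, -0.0163]
orientation: [0.001, 0.999, -0.045, 0.003]
force: [-0.0, -0.5, 1.3]
grip_width: 0.0514
```

Emit:
step_arm --pt "0 0 0.7 0 0 0" --pt "0 0 0 0 0 0"

```text
clock: 29.9
tool_pos: [0.5596, -0.1907, -0.0164]
orientation: [0.001, 0.999, -0.045, 0.003]
force: [-1.4, -0.5, 5.4]
grip_width: 0.0511
```

Emit:
step_arm --pt "0 0 0.7 0 0 0" --pt "0 0 0 0 0 0"

```text
clock: 30.1
tool_pos: [0.5597, -0.1907, -0.0166]
orientation: [0.002, 0.999, -0.045, 0.003]
force: [-3.2, -0.4, 10.1]
grip_width: 0.0517
```

Contact is made; back off slightly, then open.

Emit:
step_arm --pt "0 0 -1 0 0 0" --pt "0 0 0 0 0 0"

```text
clock: 30.3
tool_pos: [0.5596, -0.1906, -0.0164]
orientation: [0.001, 0.999, -0.045, 0.003]
force: [-1.2, -1.5, 4.3]
grip_width: 0.0516
```

Emit:
step_arm --pt "0 0 0 0 0 0" --pt "0 0 0 0 0 0" --claw 86

```text
clock: 30.5
tool_pos: [0.5593, -0.1902, -0.0171]
orientation: [0.001, 0.999, -0.045, 0.002]
force: [-0.4, -0.1, 0.2]
grip_width: 0.0568
```

Emit:
step_arm --pt "0 0 0 0 0 0" --pt "0 0 0 0 0 0" --pt "0 0 0 0 0 0" --claw 46

```text
clock: 30.8
tool_pos: [0.5594, -0.1903, -0.0168]
orientation: [0.001, 0.999, -0.045, 0.002]
force: [-0.6, 1.0, 0.5]
grip_width: 0.0698
```

Emit:
step_arm --pt "0 0 -4 0 0 0" --pt "0 0 -8 0 0 0" --pt "0 0 -15 0 0 0" --pt "0 0 -20 0 0 0" --pt "0 0 -25 0 0 0" --pt "0 0 -25 0 0 0" --pt "0 0 -25 0 0 0" --pt "0 0 0 0 0 0" --pt "0 0 0 0 0 0"

```text
clock: 31.7
tool_pos: [0.5588, -0.1901, 0.1058]
orientation: [0.001, 0.999, -0.045, 0.003]
force: [-0.5, -0.5, 0.4]
grip_width: 0.0697
```

```bash
python3 - <<'E'
from h import *
plan()
a=snap('side','s21')
b=snap('top','t21')
crop(a,220,490,110,330,2.9,'s21c')
E
```

```text
t 31.7 pos [ 0.5588 -0.1901  0.1058] F [-0.5 -0.5  0.4] T [0.01 0.03 0.03] w 0.0697
toolx [ 0.996 -0.09   0.006] z [ 0.006 -0.003 -1.   ] yaw -0.09
```

View pics/s21c.png

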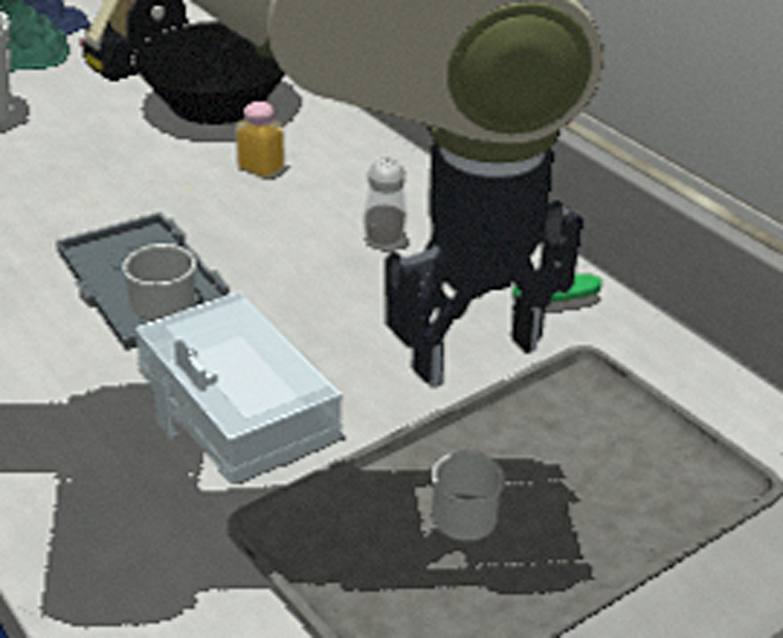

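View pics/t21.png

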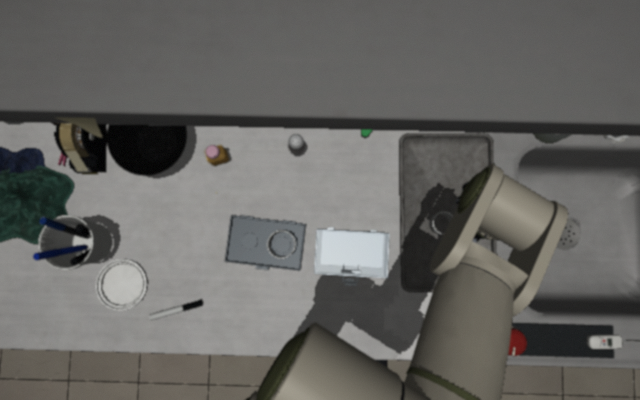

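```bash
python3 -c "
from plant import *
print(sign_off())"
```

```text
the job is handed in; nothing more can be done
None
```

The job is done and handed in at about 32 s of the 69 s allowed. No verdict came back.

- **Opening the lid:** I squeezed the tab to a 25.4 mm opening, which is about 8.6 mm at the ridge (0.25 rad). I kept it squeezed, tipped the front up about 0.12 rad, drew the lid 12–13 mm forward and lifted it off. The net force at the wrist stayed below about 7 N; it does not show the squeeze itself. By the stated spring rate the squeeze was about 16 N.
- **Placing:** The lid stands open side down on the bare worktop between the case and the baking tray. The smaller ring stands upright on the tray; I felt it touch down, pressing with about 10 N, before letting go.
- **Last check:** The final pictures from both cameras show the larger ring still in the case. The salt shaker and jar look unmoved, and the gripper was clear of everything.

**Checks that disagreed:**
- **Tip height:** The fingertips appeared about 40 mm higher in the pictures than the reported tool position. Descending to where contact was expected found none. I therefore set heights by picture and by feel, and some reported heights went below the worktop.
- **Ring width:** The gripper read 51.5 mm on the 53 mm ring, but the grip held.

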